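# Unlock an inclined vise and take out the finished block

## Robot

A 6-joint arm with a two-finger parallel gripper is mounted at the origin on a cart in front of the work surface, level with it; the furniture and walls round the work are solid. World frame = base frame: x ahead of the robot, y to its left, z up, the work surface at z = 0. Lengths are in m, angles in rad, forces in N, time in s.
With the tool pointing down it reaches from about 0.275 to 0.75 m from the base axis. Payload 10.2 kg.
Tool frame: the origin (TCP) lies between the finger pads; the fingertips stand 8 mm ahead of it and the grasp point (between the pads) lies 11 mm behind it (nose_length is the distance from the TCP to the fingertips, in m); z points along the fingers, y is the direction in which the jaws open and shut (so a half turn about z gives the same grasp; the last joint's range is limited). The gripper opens to 88 mm and grips with 3 to 60 N. Pads are 18 mm wide; open, the fingers measure 123 mm over their backs; the gripper's body (75 mm by 187 mm) begins 45 mm behind the grasp point.
Start: joints at [1.096, 0.313, 1.498, -0, 1.331, -0.223], TCP at [0.131, 0.508, 0.247] pointing down, gripper open.
Joint ranges: [-2.94, 2.94], [-0.97, 2.17], [0.19, 2.56], [-1.23, 4.37], [0.02, 3.11], [-2.88, 2.88]. Speed limits (rad/s): [2.39, 2.39, 3.01, 3.14, 3.14, 3.14].

## Interface

Orientations are given as a unit quaternion [w, x, y, z].
In Python, from workcell import * gives the robot as it stands.
- The arm moves only by the tool arm_command, never from a script. Its argument "rows" is a list of rows, each an object of numbers: "wx", "wy", "wz": the turn, a rotation vector about the tool's x, y, z in rad; "tx", "ty", "tz": the shift along the tool's x, y, z in m; "grip": the closure, from 0 (fully open) to 1 (shut). A call has 1 to 20 rows; each row is the pose to reach, as a shift and turn from the pose commanded when the call began, along the tool's axes at that moment; what a row does not reach only later rows make up. A row lasts 1/8 s, in which the tool goes at most 62.5 mm and 10.7 degrees, less where a joint would pass 70% of its speed; a pose out of reach is approached as far as the arm can. A call with a gripper value outside its range is refused whole. The fingers move at their own pace and stop on an object; "force" is the grip in N (left out, the last holds). Time passes only in rows, so rows that repeat a pose let the fingers close. It gives the time, the measured TCP pose, the force and the opening at its end, in the units of the state.
- get_obs(): the state, without advancing time (a new reading comes with each control period).
- snapshot(name): name is "side" or "top"; returns a dict with "frame" (420x560x3 uint8, blue, green, red), "vfov" (degrees; the focal length in pixels is half the picture's height over the tangent of half this angle, whatever the lens; pixels are square), "cx", "cy" (the principal point, pixels), "T" (4x4, takes a point from camera to world coordinates). Camera axes: x right, y down, z forward; pixel columns grow to the right and rows downward; lengths in m; the calibration is good to about 2 mm. A picture is of the moment at which its call begins. There is no depth.
- close_job(): hands the job in, once; it reports no verdict.
The state is a dict: "t": time; "joint_positions": joint angles; "dq": joint speeds; "tau": joint torques, N m; "tcp_pos": TCP position; "tool_rot": TCP orientation; "ft_force": force on the tool from outside, world axes, zero at the start; "torque": the same for the moment, N m; "grip_width": finger opening in m.
Only numpy, scipy, OpenCV 4.12 (cv2) and the standard library are available. Lean on these libraries where they do the work, as an engineer would, in place of code of your own. Each camera call takes 0.05 s, during which the arm holds its last target.

## Task

Unload the inclined vise: pull the locking cap on the sliding jaw out along its axis until it snaps into its outer catch, then slide the jaw right back to its open stop, and only then lift the milled block out and set it down on its foot in the middle of the flat round flange, without dropping it. Leave the cap out and the jaw open, leave the flange where it lies, and do not disturb the knurled ring, the oil can, the screwdriver or the cup.

Things in the scene. Friction and masses are not known exactly. Their poses are not given: they have to be found in the camera images.
- lock_cap (a joint): stroke of the locking cap along its own axis, in m: 0 = pressed down and locking the jaw (a ball catch holds it down), 0.016 = pulled out to its stop, jaw free (the same catch holds it out). About 10 N pulls it over the catch; past half way it snaps out by itself
- cap_top (a point): centre of the top face of the locking cap, a grooved aluminium cylinder 36 mm in diameter, 34 mm tall, on the sliding jaw (when down, its underside is 2 mm over the jaw's top). z of this frame: the cap's axis, out of the cap (30 degrees from vertical, leaning to the robot); x: up the slope, the way the jaw opens; y: level, across the slope
- jaw (a joint): travel of the sliding jaw up the slope, in m: 0 = closed on the block, 0.030 = fully open at its stop. It moves stiffly (about 7 N up the slope) and stays where it is left; it cannot move while the cap is down
- jaw_face (a point): foot of the sliding jaw's clamping face, on the slope, mid width. Axes as cap_top. The jaw is a dark steel block 60 mm long (up the slope from here), 82 mm wide, 34 mm high; the cap's axis stands 34 mm up the slope from here. A lip 56 mm wide, 16 to 32 mm above the slope, reaches 8 mm out of the clamping face over the block's foot
- fixture: steel sine plate with a vise, fixed to the bench: base 200 x 110 mm whose top is 46 mm above the bench, on it a plate 211 x 110 mm inclined 30 degrees that rises away from the robot to 170 mm, a fixed jaw 96 mm wide and 30 mm high on its low end, the sliding jaw on its upper half. Origin: centre of the base's underside; x: level, the way the slope rises; z up
- milled_block: finished aluminium part, 0.4 kg: a foot 64 x 60 x 14 mm with an upstand 44 x 36 mm on its middle, 60 mm tall in all. Origin: centre of the foot's underside; x along the 64 and 44 mm sides, y along the 60 and 36 mm sides, z out through the top. At the start it stands on the slope between the jaws, tilted 30 degrees: x up the slope, the upper edge of its foot under the jaw lip
- flange: flat steel flange, a disc 104 mm in diameter and 9 mm thick with a 20 mm hole in its middle, lying loose on the bench to the left of the pillar's bar. Origin: centre of its underside, z up
- clamp_ring: knurled steel ring, 74 mm in diameter and 20 mm tall with a wide bore, lying near the flange (nearer the robot or farther off); bystander. Origin: centre of its underside
- tap_post: fixed pillar 228 mm tall (round foot 120 mm) with a level bar, 13 mm thick, 165 mm above the bench, reaching 178 mm out along the frame's y and -y, one end towards the robot, between fixture and flange. Keep the arm clear of it. Origin: centre of the foot's underside
- oil_can: red oil can, 64 x 93 mm and 178 mm tall with its spout, standing; bystander. Origin: centre of its underside
- driver: screwdriver with orange handle, 208 mm long along y, 27 mm thick, lying; bystander. Origin: underside, mid length
- cup: light grey tapered cup upside down, 66 mm across, 58 mm tall; bystander in front of the fixture. Origin: centre of its underside
Mind the look-alikes: they are no part of the job. What is shaped like the flange but blue is not meant.

How it is judged:
On the way, in this order (a step that is already met when the one before it is completed fails the run):
1. the locking cap is pulled out to its outer catch while the jaw is still closed (value of joint lock_cap above 0.0135 m and value of joint jaw below 0.008 m), for 0.1 s.
2. the jaw is slid open to its stop, cap still out, the block still in the vise (value of joint lock_cap above 0.0135 m and value of joint jaw above 0.025 m and distance of milled_block from where it was at the start of the episode below 0.03 m), for 0.2 s.
3. the block is lifted clear of the vise in the fingers (distance of milled_block from where it was at the start of the episode above 0.05 m and contact force between the fingers and milled_block above 0.5 N and contact force between fixture and milled_block below 0.05 N), for 0.1 s.
At the end, for the whole second after the job is handed in: cap out (over 13.5 mm), jaw open (over 25 mm); the block at rest on its foot on the flange: upright within 3 degrees, underside within 3 mm of the flange's top, its centre within 20 mm of the flange's middle (value of joint lock_cap above 0.0135 m and value of joint jaw above 0.025 m and horizontal distance between milled_block and flange below 0.02 m and z of milled_block in the frame of flange between 0.006 and 0.012 m and angle between milled_block's own z axis and vertical below 0.05 rad and linear speed of milled_block below 0.02 m/s); the robot touches nothing.
It fails at once if the block is dropped or thrown (moving faster than 0.4 m/s out of the fingers) (contact force between the fingers and milled_block below 0.02 N and linear speed of milled_block above 0.4 m/s).
It fails at once if the flange is shifted more than 30 mm (distance of flange from where it was at the start of the episode above 0.03 m).
It fails at once if a bystander (ring, oil can, screwdriver, cup) is shifted more than 30 mm (distance of any of clamp_ring, oil_can, driver, cup from where it was at the start of the episode above 0.03 m).
It fails at once if the oil can is tipped over (angle between oil_can's own z axis and vertical above 0.5 rad).
It also fails if it takes over 61 s, if anything falls off the work surface, if the arm or the gripper's body presses on something with over 40 N, if the wrist force passes 120 N, or if a joint passes its speed limit or range.

## Working session

There is one attempt and no reset: what is moved stays moved. The work goes in short steps, Python scripts to look and compute and a tool call to move; the robot and the scene stay as the last step left them, time stands still between calls to the robot, and variables do not carry over. Pictures are saved under pics/ and viewed, and the job is handed in when it is done.

Besides the shell and the picture viewer there is one more tool, called in YAML: its name, and indented under it one key for each argument. arm_command: Moves the arm, as the interface text tells. Its arguments: {"type":"object","properties":{"rows":{"type":"array"},"force":{"type":"number"}},"required":["rows"]}

```bash
ls; mkdir -p pics
python3 - <<'E'
from workcell import *
import cv2
o=get_obs(); print(o)
for n in("side","top"):
    s=snapshot(n); cv2.imwrite(f"pics/{n}0.png",s["frame"]); print(n,s["vfov"],s["cx"],s["cy"],s["T"])
    import numpy as np; np.savez(f"{n}0.npz",**s)
E
```

```text
pics
{'t': 0.0, 'joint_positions': array([ 1.09559306e+00,  3.13412276e-01,  1.49846710e+00, -8.59157376e-06,
        1.33097443e+00, -2.23371061e-01]), 'dq': array([ 4.01579796e-05, -1.41165736e-03, -1.77931676e-04,  3.46141883e-04,
       -5.48936862e-04, -8.57911630e-04]), 'tau': array([-1.38394302e-03, -4.02215981e+01, -2.52267909e+01,  6.94187055e-02,
        3.52524931e-02, -7.78338494e-05]), 'tcp_pos': array([0.1307032 , 0.50821746, 0.24616906]), 'tool_rot': array([-2.11881012e-04,  1.25582599e-01,  9.92082967e-01, -5.93928952e-04]), 'ft_force': array([ 0.28484808, -0.8831182 ,  0.51559284]), 'torque': array([ 0.01174185, -0.00110345, -0.04467797]), 'grip_width': 0.08792707770334818}
side 56.15911493536751 288.7304638199934 208.99872129550047 [[ 0.94057482 -0.19411559  0.27863622  0.17715588]
 [-0.33920079 -0.49794673  0.79811771 -0.66838298]
 [-0.0161811  -0.84520305 -0.53420031  0.774892  ]
 [ 0.          0.          0.          1.        ]]
top 50.54941229751557 279.56860875941396 208.73764103481145 [[ 1.44915277e-02 -9.97048102e-01  7.53994558e-02  4.11891366e-01]
 [-9.99894320e-01 -1.43628092e-02  2.24914902e-03  2.60838881e-01]
 [-1.15956177e-03 -7.54240812e-02 -9.97150873e-01  1.44532668e+00]
 [ 0.00000000e+00  0.00000000e+00  0.00000000e+00  1.00000000e+00]]
```

View pics/side0.png

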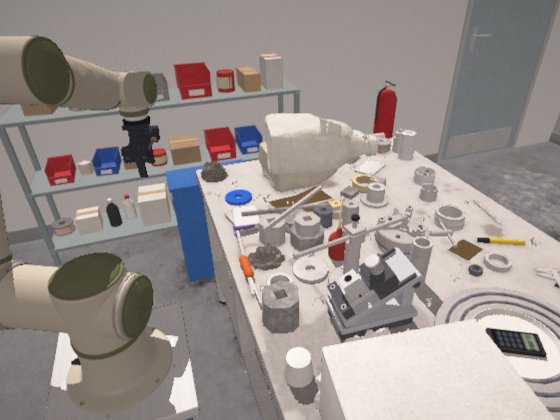

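View pics/top0.png

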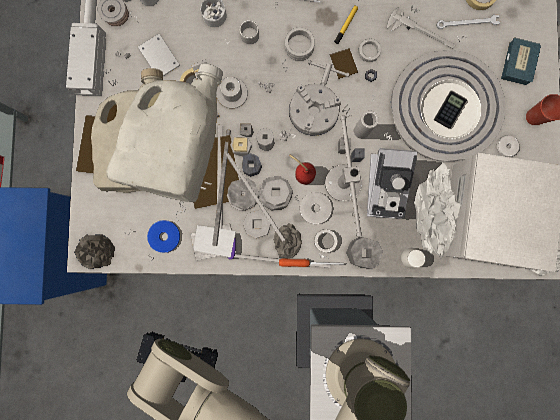

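```bash
cat > h.py <<'E'
import numpy as np, cv2
from scipy.spatial.transform import Rotation as R
def load(n): 
    d=np.load(n); return {k:d[k] for k in d}
def K(s):
    f=s["frame"].shape[0]/2/np.tan(np.radians(float(s["vfov"]))/2); return f,float(s["cx"]),float(s["cy"])
def proj(s,P):
    P=np.atleast_2d(P).astype(float); T=s["T"]; f,cx,cy=K(s)
    c=(P-T[:3,3])@T[:3,:3]; return np.c_[f*c[:,0]/c[:,2]+cx,f*c[:,1]/c[:,2]+cy]
def ray(s,u,v):
    f,cx,cy=K(s); d=s["T"][:3,:3]@np.array([(u-cx)/f,(v-cy)/f,1]); return s["T"][:3,3],d/np.linalg.norm(d)
def atz(s,u,v,z):
    o,d=ray(s,u,v); return o+d*(z-o[2])/d[2]
def tri(s1,p1,s2,p2):
    o1,d1=ray(s1,*p1);o2,d2=ray(s2,*p2)
    t=np.linalg.lstsq(np.c_[d1,-d2],o2-o1,rcond=None)[0]
    a=o1+d1*t[0];b=o2+d2*t[1]; return (a+b)/2,np.linalg.norm(a-b)
def crop(s,x0,y0,x1,y1,k,name):
    im=cv2.resize(s["frame"][y0:y1,x0:x1],None,fx=k,fy=k,interpolation=cv2.INTER_CUBIC)
    cv2.imwrite(name,im)
E
python3 - <<'E'
from h import *
t=load("top0.npz");s=load("side0.npz")
crop(t,280,100,440,280,3.3,"pics/tc.png"); crop(s,240,200,440,400,3,"pics/sc.png")
E
```

```text
(no output)
```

View pics/tc.png

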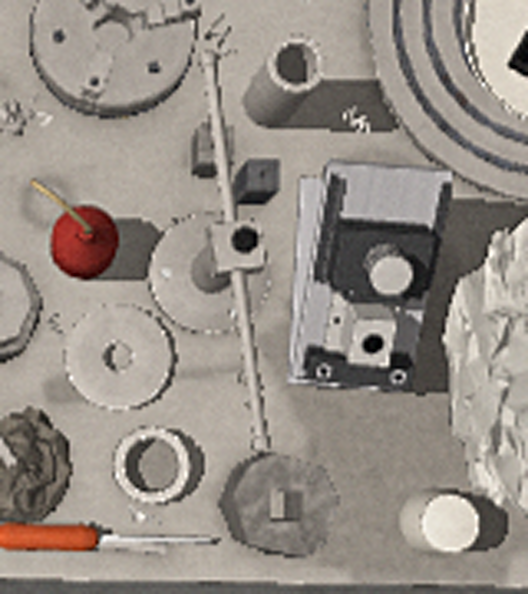

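View pics/sc.png

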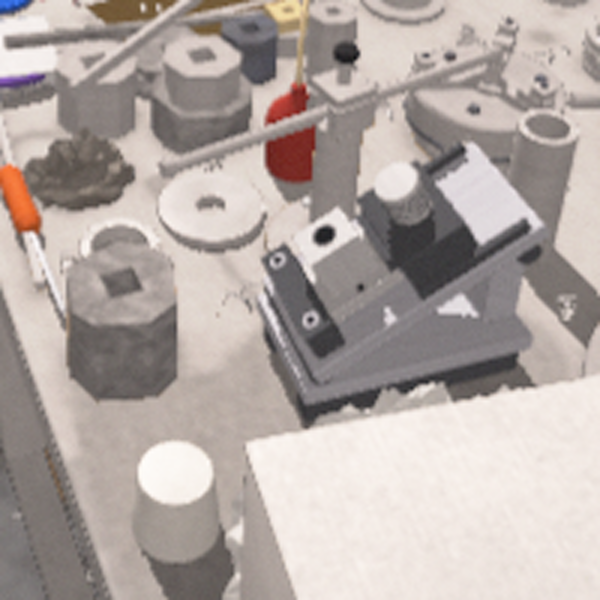

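Run:
```python
from h import *
t=load("top0.npz");s=load("side0.npz")
f=lambda p:(280+p[0]/3.3-.35,100+p[1]/3.3-.35); g=lambda p:(240+p[0]/3-.33,200+p[1]/3-.33)
for n,a,b in [("cap",(391,275),(398,178)),("plateUL",(333,160),(468,143)),("plateUR",(452,170),(547,222)),("boltL",(323,371),(278,260)),("boltR",(398,377),(310,320)),("hole",(373,343),(324,234)),("blkTopA",(348,363),(333,276)),("postknob",(244,237),(346,48)),("barnear",(262,447),(165,172)),("barfar",(208,47),(508,25)),("flange",(120,356),(212,201)),("cup",(450,522),(176,470)),("octtop",(287,500),(123,283))]:
    p,e=tri(t,f(a),s,g(b)); print(n,p.round(4),round(e,4))
print("flange top", atz(t,*f((120,356)),.009),atz(s,*g((212,201)),.009))
print("ring top", atz(t,*f((158,465)),.02))
for p in [(66,356),(174,356),(120,304),(120,410)]: print(atz(t,*f(p),.009).round(4))
```

```text
cap [ 0.5851 -0.0714  0.1941] 0.0013
plateUL [ 0.6858 -0.0257  0.1674] 0.0083
plateUR [ 0.6816 -0.1318  0.1695] 0.0003
boltL [ 0.5077 -0.0328  0.1016] 0.0001
boltR [ 0.5028 -0.1013  0.1019] 0.0007
hole [ 0.5292 -0.0661  0.151 ] 0.0008
blkTopA [ 0.5278 -0.0614  0.1011] 0.0268
postknob [0.6097 0.0607 0.2262] 0.0015
barnear [0.4357 0.0341 0.1633] 0.0007
barfar [0.7856 0.0847 0.1938] 0.008
flange [0.5255 0.1466 0.0148] 0.0003
cup [ 0.37   -0.1609  0.0592] 0.0006
octtop [ 0.3872 -0.0015  0.0895] 0.0041
flange top [0.52612557 0.146103   0.009     ] [0.52797928 0.15286634 0.009     ]
ring top [0.41989015 0.10930495 0.02      ]
[0.5254 0.1991 0.009 ]
[0.5269 0.0931 0.009 ]
[0.5775 0.1465 0.009 ]
[0.4731 0.1457 0.009 ]
```

Run:
```python
from h import *
t=load("top0.npz");s=load("side0.npz")
crop(t,365,140,425,225,9,"pics/tc2.png"); crop(s,320,240,425,340,7,"pics/sc2.png")
```

```text
(no output)
```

View pics/tc2.png

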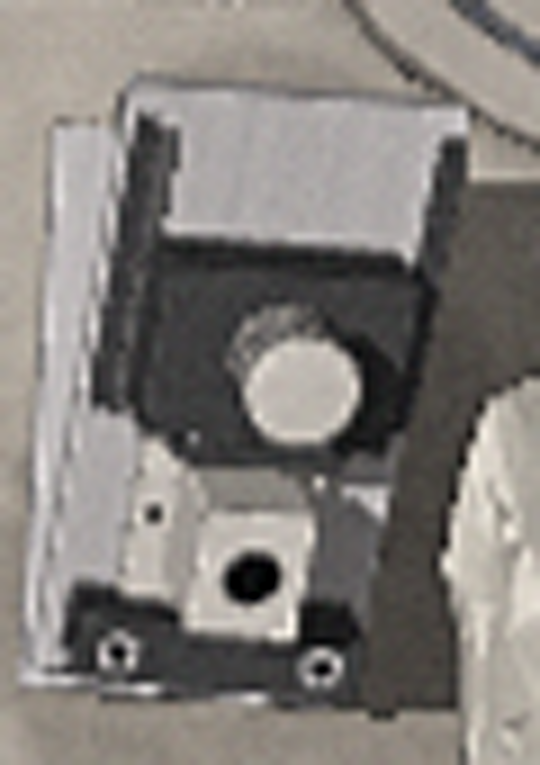

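View pics/sc2.png

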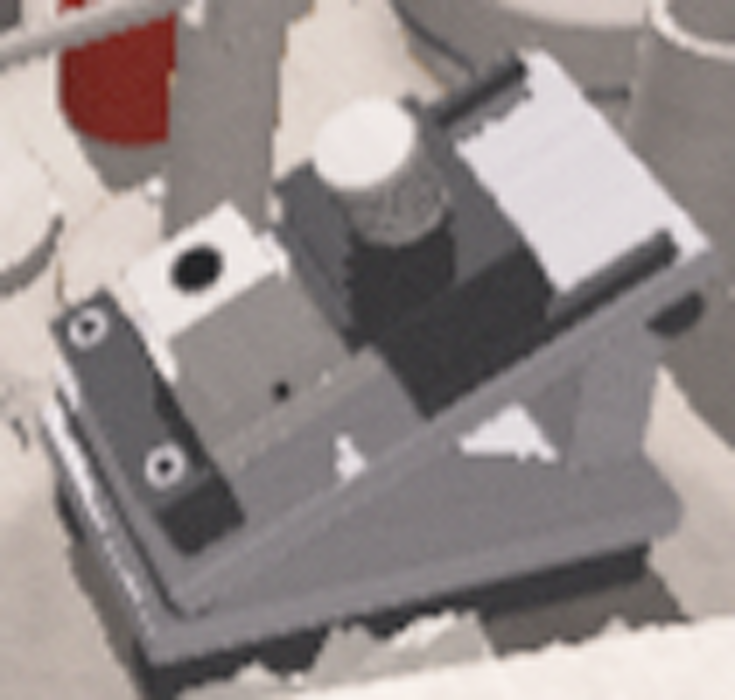

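```bash
cat >> h.py <<'E'
def axes(yaw):
    xf=np.array([np.cos(yaw),np.sin(yaw),0]); y=np.array([-np.sin(yaw),np.cos(yaw),0]); z=np.array([0,0,1.])
    c,s=np.cos(np.pi/6),np.sin(np.pi/6)
    return np.c_[c*xf+s*z, y, -s*xf+c*z]
E
cat > fit.py <<'E'
from h import *
from scipy.optimize import least_squares
t=load("top0.npz");s=load("side0.npz")
ft=lambda p:(365+(p[0]+.5)/9-.5,140+(p[1]+.5)/9-.5); fs=lambda p:(320+(p[0]+.5)/7-.5,240+(p[1]+.5)/7-.5)
obs=[(t,ft((304,390)),(34,0,70)),(s,fs((366,142)),(34,0,70)),(t,ft((252,577)),(-32,0,60)),(s,fs((196,268)),(-32,0,60)),
(t,ft((132,78)),('L',55,0)),(t,ft((467,106)),('L',-55,0)),(s,fs((715,243)),('L',-55,0)),(s,fs((540,52)),('L',55,0)),(s,fs((432,415)),(0,-41,0))]
def pts(p,q): 
    a=axes(p[3]); u=p[4] if q[0]=='L' else q[0]/1000
    return p[:3]+a@np.array([u,q[1]/1000,q[2]/1000])
def res(p): return np.concatenate([(proj(c,pts(p,q))[0]-o) for c,o,q in obs])
r=least_squares(res,[.59,-.07,.116,-.07,.1],loss='soft_l1'); p=r.x
print(p.round(4),res(p).reshape(-1,2).round(1).tolist())
np.save("fix.npy",p)
def line(im,c,A,B,x0,y0,k,col):
    a,b=proj(c,[A,B]); f=lambda q:tuple(int(v) for v in ((q-[x0,y0]+.5)*k-.5)); cv2.line(im,f(a),f(b),col,1,cv2.LINE_AA)
def box(u,v,w):
    c=[(x,y,z) for x in u for y in v for z in w]
    for i in range(8):
        for j in range(i):
            if sum(c[i][k]!=c[j][k] for k in range(3))==1: yield c[i],c[j]
def draw(c,x0,y0,x1,y1,k,name,p=p,cap=0,jaw=0):
    im=cv2.resize(c["frame"][y0:y1,x0:x1],None,fx=k,fy=k,interpolation=cv2.INTER_CUBIC)
    for B,col in [(box((0+jaw,60+jaw),(-41,41),(0,34)),(0,0,255)),(box((-64,0),(-30,30),(0,14)),(0,255,0)),(box((-54,-10),(-18,18),(14,60)),(0,255,0))]:
        for a,b in B: line(im,c,pts(p,a),pts(p,b),x0,y0,k,col)
    for w in (36+cap,70+cap):
        P=[(34+jaw+18*np.cos(h),18*np.sin(h),w) for h in np.linspace(0,2*np.pi,25)]
        for a,b in zip(P,P[1:]): line(im,c,pts(p,a),pts(p,b),x0,y0,k,(255,0,255))
    for a,b in [(('L',55,0),('L',-55,0))]: line(im,c,pts(p,a),pts(p,b),x0,y0,k,(255,255,0))
    cv2.imwrite(name,im)
if __name__=="__main__":
    draw(t,365,140,425,225,7,"pics/ot.png"); draw(s,320,240,425,340,6,"pics/os.png")
    im=np.zeros((600,420,3),np.uint8)
    print("cap top",pts(p,(34,0,70)),"block foot",pts(p,(-32,0,0)))
E
python3 fit.py
```

```text
[ 0.59   -0.0717  0.1129 -0.0627  0.109 ] [[-0.4, 0.3], [-0.2, 0.4], [0.6, -0.9], [1.8, 0.7], [-0.3, 0.6], [0.2, 0.3], [0.1, 0.4], [0.6, -0.8], [-2.7, -2.1]]
cap top [ 0.5844126  -0.07137365  0.19052636] block foot [ 0.56229851 -0.06998441  0.09690459]
```

View pics/ot.png

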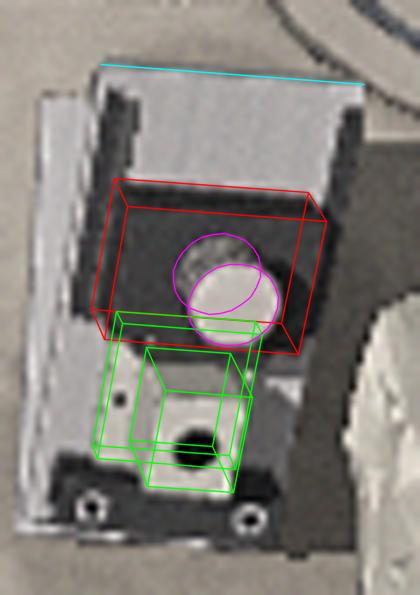

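View pics/os.png

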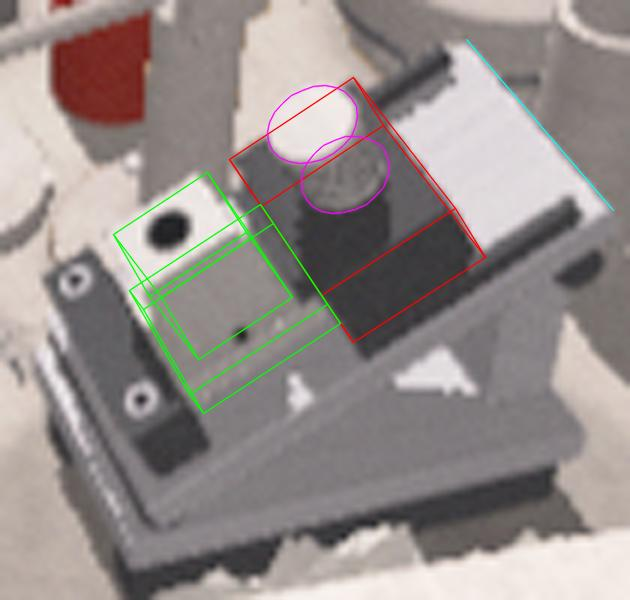

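```bash
sed -i "s/,(s,fs((432,415)),(0,-41,0))\]/]/" fit.py; python3 fit.py
```

```text
[ 0.5892 -0.071   0.1135 -0.0695  0.1096] [[-0.6, 0.5], [-0.7, 0.1], [0.2, -0.7], [1.3, 0.3], [-0.3, 0.5], [0.3, 0.5], [-0.1, 0.1], [0.7, -1.1]]
cap top [ 0.58363467 -0.07063298  0.19115136] block foot [ 0.56153048 -0.06909428  0.09752958]
```

View pics/os.png

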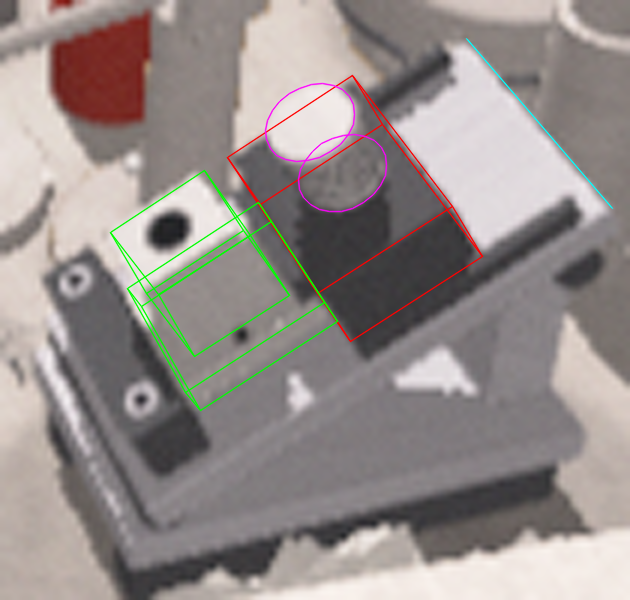

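View pics/ot.png

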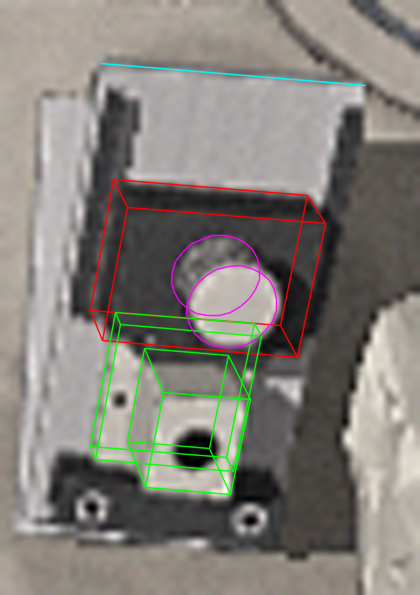

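```bash
cat >> h.py <<'E'
def goal(p0,q0,p1,R1):
    """q wxyz; returns t, w in tool axes of pose 0"""
    R0=R.from_quat([q0[1],q0[2],q0[3],q0[0]])
    return R0.inv().apply(np.asarray(p1)-p0), (R0.inv()*R.from_matrix(R1)).as_rotvec()
E
python3 - <<'E'
from h import *
t=load("top0.npz");s=load("side0.npz")
f=lambda p:(280+p[0]/3.3-.35,100+p[1]/3.3-.35); g=lambda p:(240+p[0]/3-.33,200+p[1]/3-.33)
print("oil base side", atz(s,*g((295,188)),0),"oil top z=.08",atz(t,*f((85,240)),.08), atz(t,*f((85,240)),.05))
print("spout tip",tri(t,f((35,183)),s,g((304,3))))
for n,a in [("barnear",(262,447)),("barmid",(250,350)),("post",(238,247))]: print(n,atz(t,*f(a),.1715))
p=np.load("fix.npy"); a=axes(p[3])
Rt=np.c_[-a[:,0],a[:,1],-a[:,2]]
q=np.array([-2.11881012e-04,  1.25582599e-01,  9.92082967e-01, -5.93928952e-04]);p0=np.array([0.1307032 , 0.50821746, 0.24616906])
for w in (.16,.048):
    P=p[:3]+a@[.034,0,w]; print(P, [x.round(4) for x in goal(p0,q,P,Rt)])
E
```

```text
oil base side [0.61782093 0.15108348 0.        ] oil top z=.08 [0.62921845 0.18552792 0.08      ] [0.63399373 0.18387313 0.05      ]
spout tip (array([0.66356879, 0.23597021, 0.16068254]), np.float64(0.006564285178091306))
barnear [0.43589904 0.0354356  0.1715    ]
barmid [0.52007114 0.04596594 0.1715    ]
post [0.61038728 0.05661424 0.1715    ]
[ 0.5387433  -0.06750804  0.26909365] [array([-0.5386, -0.4559, -0.0225]), array([-0.0489, -0.5225, -0.1778])]
[ 0.59460811 -0.07139685  0.1720988 ] [array([-0.5937, -0.4456,  0.0745]), array([-0.0489, -0.5225, -0.1778])]
```

arm_command:
  rows:
    - {"tx":-0.27,"ty":-0.23,"tz":-0.09,"wx":-0.025,"wy":-0.26,"wz":-0.09,"grip":0}
    - {"tx":-0.27,"ty":-0.23,"tz":-0.09,"wx":-0.025,"wy":-0.26,"wz":-0.09,"grip":0}
    - {"tx":-0.27,"ty":-0.23,"tz":-0.09,"wx":-0.025,"wy":-0.26,"wz":-0.09,"grip":0}
    - {"tx":-0.27,"ty":-0.23,"tz":-0.09,"wx":-0.025,"wy":-0.26,"wz":-0.09,"grip":0}
    - {"tx":-0.27,"ty":-0.23,"tz":-0.09,"wx":-0.025,"wy":-0.26,"wz":-0.09,"grip":0}
    - {"tx":-0.27,"ty":-0.23,"tz":-0.09,"wx":-0.025,"wy":-0.26,"wz":-0.09,"grip":0}
    - {"tx":-0.5386,"ty":-0.4559,"tz":-0.0525,"wx":-0.0489,"wy":-0.5225,"wz":-0.1778,"grip":0}
    - {"tx":-0.5386,"ty":-0.4559,"tz":-0.0525,"wx":-0.0489,"wy":-0.5225,"wz":-0.1778,"grip":0}
    - {"tx":-0.5386,"ty":-0.4559,"tz":-0.0525,"wx":-0.0489,"wy":-0.5225,"wz":-0.1778,"grip":0}
    - {"tx":-0.5386,"ty":-0.4559,"tz":-0.0525,"wx":-0.0489,"wy":-0.5225,"wz":-0.1778,"grip":0}
    - {"tx":-0.5386,"ty":-0.4559,"tz":-0.0525,"wx":-0.0489,"wy":-0.5225,"wz":-0.1778,"grip":0}
    - {"tx":-0.5386,"ty":-0.4559,"tz":-0.0225,"wx":-0.0489,"wy":-0.5225,"wz":-0.1778,"grip":0}
    - {"tx":-0.5386,"ty":-0.4559,"tz":-0.0225,"wx":-0.0489,"wy":-0.5225,"wz":-0.1778,"grip":0}

```text
t: 1.72
tcp_pos: [0.5386, -0.069, 0.2659]
tool_rot: [0.256, 0.035, 0.966, -0.008]
ft_force: [0.5, -0.0, 1.0]
grip_width: 0.0881
```

```bash
cat > look.py <<'E'
import sys
from workcell import *
from h import *
tag=sys.argv[1]
for n in sys.argv[2:] or ("side","top"):
    s=snapshot(n); np.savez(f"{n}{tag}.npz",**s)
    c=(320,200,440,340) if n=="side" else (350,130,440,230)
    if len(sys.argv)==2 and n=="top": pass
    crop(s,*c,5 if n=="side" else 6,f"pics/{n}{tag}.png")
o=get_obs(); print({k:np.round(v,4).tolist() for k,v in o.items()})
E
python3 look.py 1
python3 - <<'E'
from h import *
for n in("top","side"):
    s=load(n+"1.npz"); P=np.load("fix.npy"); 
    cv2.imwrite(f"pics/full_{n}1.png",s["frame"])
E
```

```text
{'t': 1.825, 'joint_positions': [-0.4184, 0.0946, 1.7941, 0.2492, 0.772, -2.0554], 'dq': [0.0237, -0.0344, -0.0063, -0.0017, 0.001, 0.0014], 'tau': [-1.1698, -28.1285, -25.217, 0.3862, -1.1455, -0.0537], 'tcp_pos': [0.5386, -0.0671, 0.2692], 'tool_rot': [0.2586, 0.0339, 0.9654, -0.0083], 'ft_force': [-0.2041, 0.3706, 0.6124], 'torque': [0.0435, 0.2239, -0.0492], 'grip_width': 0.0882}
```

View pics/full_side1.png

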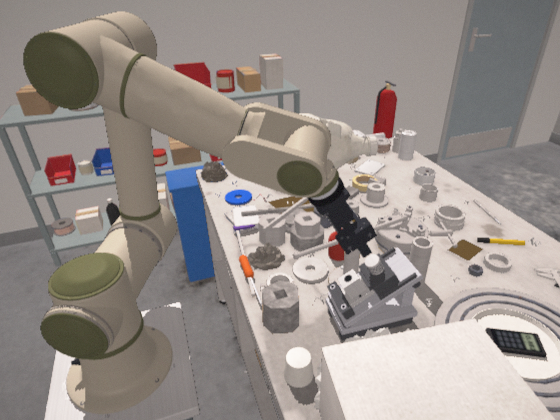

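View pics/full_top1.png

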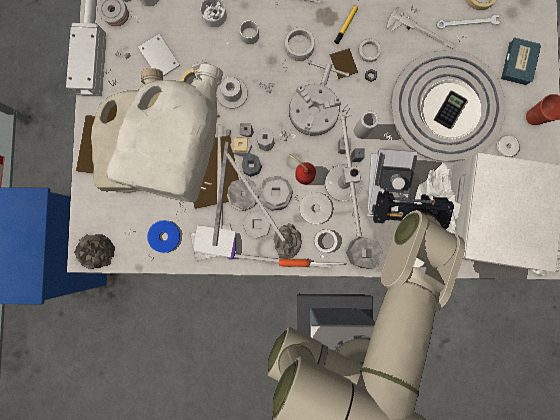

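Run:
```python
from h import *
t=load("top0.npz");s=load("side0.npz")
crop(t,400,140,560,290,5,"pics/boxt.png"); crop(s,300,300,560,420,3,"pics/boxs.png")
```

```text
(no output)
```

View pics/boxt.png

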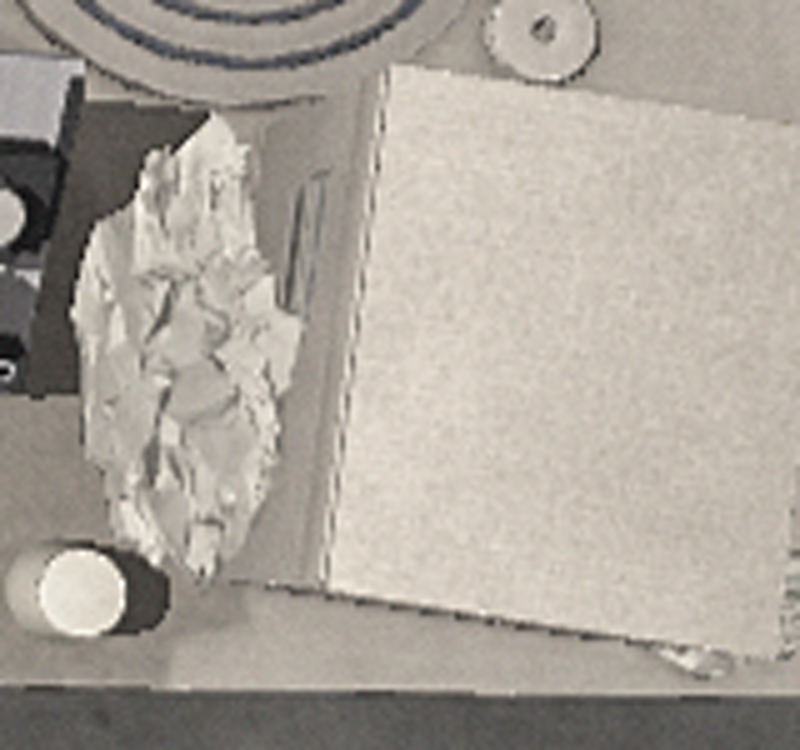

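View pics/boxs.png

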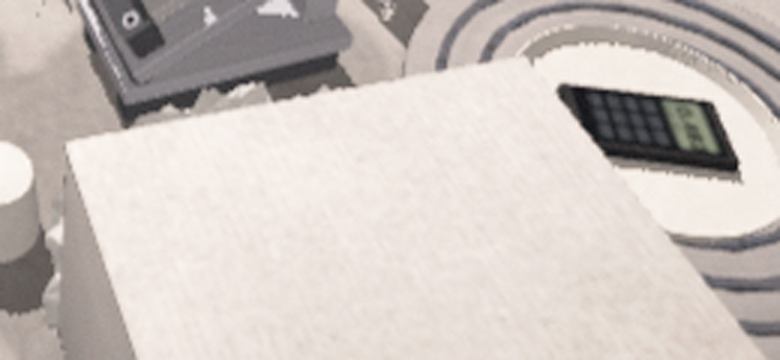

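View pics/side1.png

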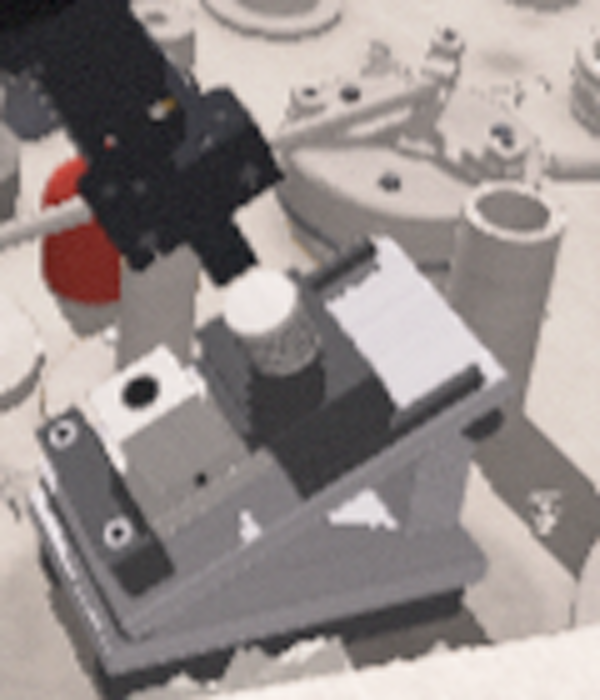

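Run:
```python
from h import *
t=load("top0.npz");s=load("side0.npz")
print(tri(t,(466,258),s,(322.7,350)),tri(t,(478,153.5),s,(475.5,319.5)))
# foil top height: left edge & visible in side
print(tri(t,(400+200/5,140+400/5),s,(300+240/3,300+90/3)))
p=np.load("fix.npy");a=axes(p[3])
# where cap is: refined from both clicks
from fit import ft,fs
print(tri(t,ft((304,390)),s,fs((366,142))), p[:3]+a@[.034,0,.07])
```

```text
(array([ 0.37690331, -0.25966157,  0.19496364]), np.float64(0.0021399596799547213)) (array([ 0.6731517 , -0.29876721,  0.19646726]), np.float64(0.003068089390104279))
(array([ 0.50213103, -0.21566523,  0.1449409 ]), np.float64(0.0403526272949414))
[ 0.5892 -0.071   0.1135 -0.0695  0.1096] [[-0.6, 0.5], [-0.7, 0.1], [0.2, -0.7], [1.3, 0.3], [-0.3, 0.5], [0.3, 0.5], [-0.1, 0.1], [0.7, -1.1]]
(array([ 0.58475158, -0.07202714,  0.19229782]), np.float64(0.0005903368296595553)) [ 0.58363467 -0.07063298  0.19115136]
```

arm_command:
  rows:
    - {"tx":-0.001,"ty":-0.001,"tz":0.04,"grip":0}
    - {"tx":-0.001,"ty":-0.001,"tz":0.07,"grip":0}
    - {"tx":-0.001,"ty":-0.001,"tz":0.085,"grip":0}
    - {"tx":-0.001,"ty":-0.001,"tz":0.098,"grip":0}
    - {"tx":-0.001,"ty":-0.001,"tz":0.106,"grip":0}
    - {"tx":-0.001,"ty":-0.001,"tz":0.11,"grip":0}
    - {"tx":-0.001,"ty":-0.001,"tz":0.11,"grip":0}
  force: 20

```text
invalid input
```

```bash
python3 look.py 2
```

```text
{'t': 1.925, 'joint_positions': [-0.4172, 0.0927, 1.7938, 0.2492, 0.7718, -2.0556], 'dq': [0.0039, -0.0097, 0.0, 0.0019, -0.0034, -0.0006], 'tau': [-0.5478, -29.2188, -25.5154, 0.3819, -1.111, -0.0029], 'tcp_pos': [0.5387, -0.0664, 0.2703], 'tool_rot': [0.2597, 0.0331, 0.9651, -0.0086], 'ft_force': [-1.3013, -0.0828, 0.7447], 'torque': [0.0727, 0.1891, -0.0233], 'grip_width': 0.0879}
```

View pics/side2.png

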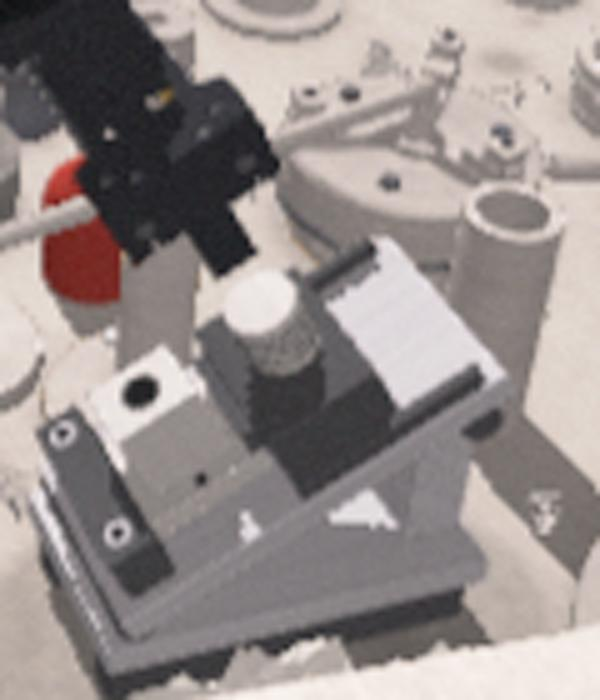

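View pics/top2.png

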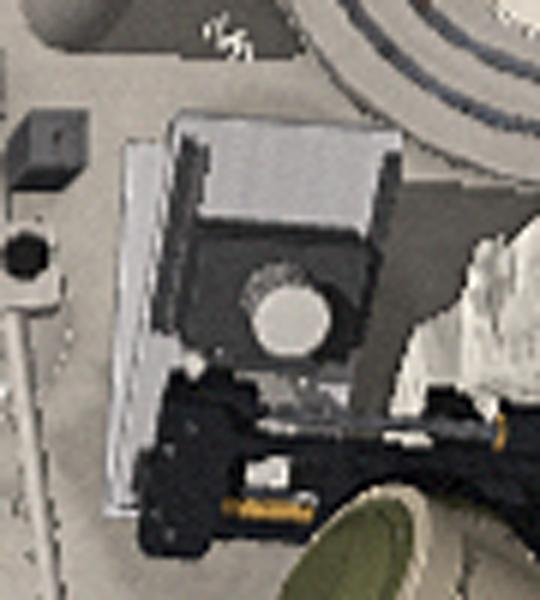

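arm_command:
  rows:
    - {"tx":-0.001,"ty":-0.002,"tz":0.04,"wx":0,"wy":0,"wz":0,"grip":0}
    - {"tx":-0.001,"ty":-0.002,"tz":0.07,"wx":0,"wy":0,"wz":0,"grip":0}
    - {"tx":-0.001,"ty":-0.002,"tz":0.085,"wx":0,"wy":0,"wz":0,"grip":0}
    - {"tx":-0.001,"ty":-0.002,"tz":0.098,"wx":0,"wy":0,"wz":0,"grip":0}
    - {"tx":-0.001,"ty":-0.002,"tz":0.106,"wx":0,"wy":0,"wz":0,"grip":0}
    - {"tx":-0.001,"ty":-0.002,"tz":0.11,"wx":0,"wy":0,"wz":0,"grip":0}
    - {"tx":-0.001,"ty":-0.002,"tz":0.11,"wx":0,"wy":0,"wz":0,"grip":0}
  force: 20

```text
t: 2.8
tcp_pos: [0.5945, -0.0731, 0.1747]
tool_rot: [0.259, 0.034, 0.965, -0.008]
ft_force: [-0.5, 0.6, -0.2]
grip_width: 0.0883
```

```bash
python3 look.py 2
```

```text
{'t': 2.9, 'joint_positions': [-0.3812, 0.3277, 1.7722, 0.2958, 0.5581, -2.0952], 'dq': [-0.0003, -0.0008, 0.0018, 0.0024, -0.0037, 0.0009], 'tau': [0.0129, -38.3022, -22.8326, 0.3212, -1.0878, -0.0079], 'tcp_pos': [0.5945, -0.0731, 0.1749], 'tool_rot': [0.2592, 0.0337, 0.9652, -0.0085], 'ft_force': [-0.1043, 0.1355, -0.2276], 'torque': [-0.0124, 0.274, -0.0117], 'grip_width': 0.0882}
```

View pics/side2.png

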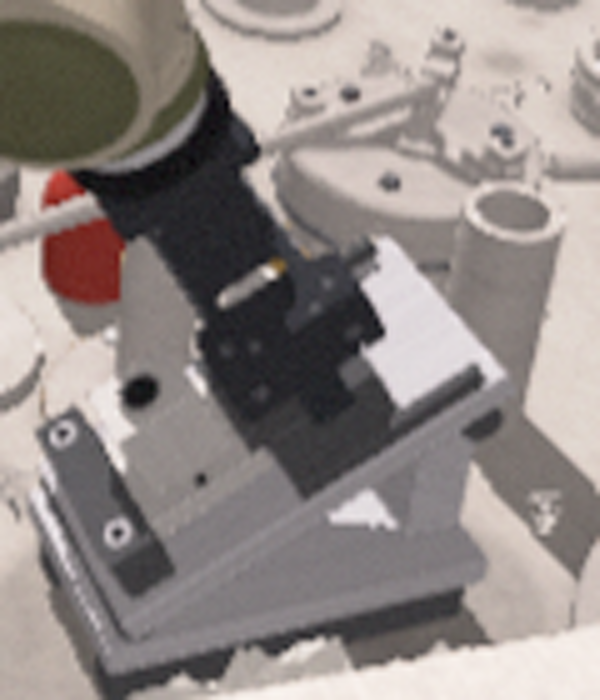

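View pics/top2.png

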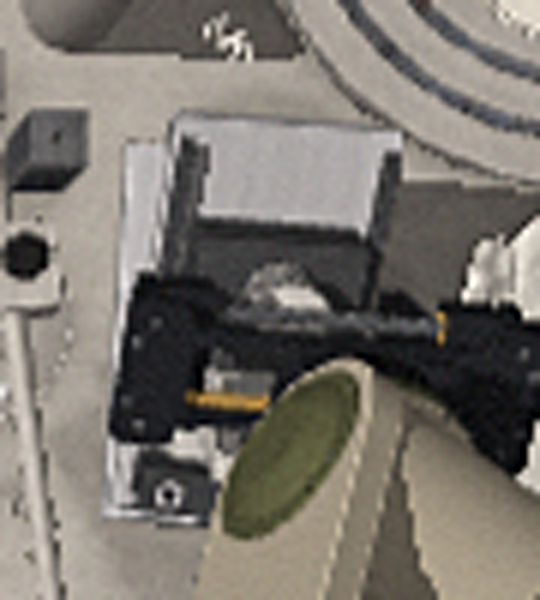

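arm_command:
  rows:
    - {"tx":0,"ty":0,"tz":0,"wx":0,"wy":0,"wz":0,"grip":1}
    - {"tx":0,"ty":0,"tz":0,"wx":0,"wy":0,"wz":0,"grip":1}
    - {"tx":0,"ty":0,"tz":0,"wx":0,"wy":0,"wz":0,"grip":1}
    - {"tx":0,"ty":0,"tz":0,"wx":0,"wy":0,"wz":0,"grip":1}
    - {"tx":0,"ty":0,"tz":0,"wx":0,"wy":0,"wz":0,"grip":1}
    - {"tx":0,"ty":0,"tz":0,"wx":0,"wy":0,"wz":0,"grip":1}
  force: 20

```text
t: 3.65
tcp_pos: [0.5944, -0.0721, 0.1744]
tool_rot: [0.259, 0.034, 0.965, -0.008]
ft_force: [-0.7, 7.4, 1.3]
grip_width: 0.035
```

arm_command:
  rows:
    - {"tx":0,"ty":0.001,"tz":0,"wx":0,"wy":0,"wz":0,"grip":1}
    - {"tx":0,"ty":0.001,"tz":-0.003,"wx":0,"wy":0,"wz":0,"grip":1}
    - {"tx":0,"ty":0.001,"tz":-0.006,"wx":0,"wy":0,"wz":0,"grip":1}
    - {"tx":0,"ty":0.001,"tz":-0.009,"wx":0,"wy":0,"wz":0,"grip":1}
    - {"tx":0,"ty":0.001,"tz":-0.012,"wx":0,"wy":0,"wz":0,"grip":1}
    - {"tx":0,"ty":0.001,"tz":-0.015,"wx":0,"wy":0,"wz":0,"grip":1}
    - {"tx":0,"ty":0.001,"tz":-0.017,"wx":0,"wy":0,"wz":0,"grip":1}
    - {"tx":0,"ty":0.001,"tz":-0.017,"wx":0,"wy":0,"wz":0,"grip":1}
    - {"tx":0,"ty":0.001,"tz":-0.017,"wx":0,"wy":0,"wz":0,"grip":1}
  force: 45

```text
t: 4.78
tcp_pos: [0.5859, -0.0714, 0.1883]
tool_rot: [0.258, 0.034, 0.965, -0.008]
ft_force: [7.0, 1.3, -9.8]
grip_width: 0.0346
```

```bash
python3 look.py 3
```

```text
{'t': 4.875, 'joint_positions': [-0.3847, 0.2922, 1.7807, 0.2858, 0.5867, -2.0852], 'dq': [-0.0003, 0.0014, 0.0003, -0.0014, 0.0021, 0.0012], 'tau': [-0.5606, -43.0226, -25.4998, 0.2431, -1.1594, -0.0368], 'tcp_pos': [0.5859, -0.0714, 0.1883], 'tool_rot': [0.2583, 0.0339, 0.9654, -0.0082], 'ft_force': [5.9047, 0.4642, -10.1972], 'torque': [0.0646, 0.2458, -0.0033], 'grip_width': 0.0351}
```

View pics/side3.png

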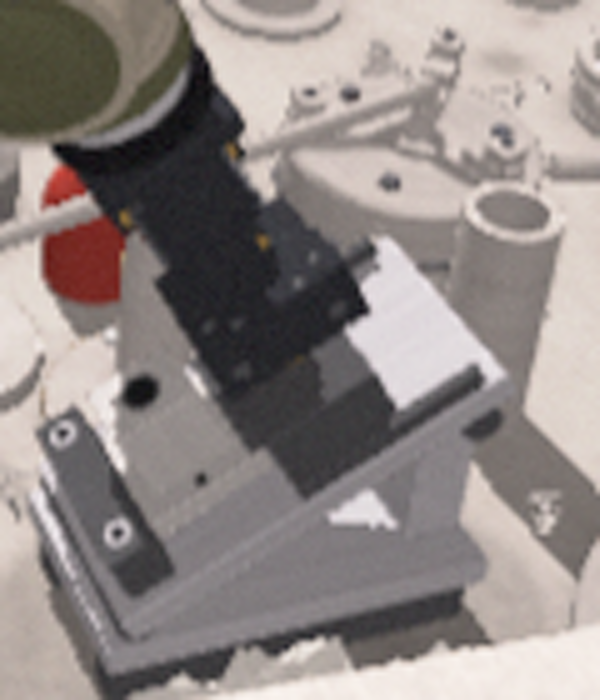

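arm_command:
  rows:
    - {"tx":-0.003,"ty":0,"tz":0.0005,"wx":0,"wy":0,"wz":0,"grip":1}
    - {"tx":-0.006,"ty":0,"tz":0.0005,"wx":0,"wy":0,"wz":0,"grip":1}
    - {"tx":-0.009,"ty":0,"tz":0.0005,"wx":0,"wy":0,"wz":0,"grip":1}
    - {"tx":-0.012,"ty":0,"tz":0.0005,"wx":0,"wy":0,"wz":0,"grip":1}
    - {"tx":-0.015,"ty":0,"tz":0.0005,"wx":0,"wy":0,"wz":0,"grip":1}
    - {"tx":-0.018,"ty":0,"tz":0.0005,"wx":0,"wy":0,"wz":0,"grip":1}
    - {"tx":-0.021,"ty":0,"tz":0.0005,"wx":0,"wy":0,"wz":0,"grip":1}
    - {"tx":-0.024,"ty":0,"tz":0.0005,"wx":0,"wy":0,"wz":0,"grip":1}
    - {"tx":-0.027,"ty":0,"tz":0.0005,"wx":0,"wy":0,"wz":0,"grip":1}
    - {"tx":-0.029,"ty":0,"tz":0.0005,"wx":0,"wy":0,"wz":0,"grip":1}
    - {"tx":-0.031,"ty":0,"tz":0.0005,"wx":0,"wy":0,"wz":0,"grip":1}
    - {"tx":-0.032,"ty":0,"tz":0.0005,"wx":0,"wy":0,"wz":0,"grip":1}
    - {"tx":-0.032,"ty":0,"tz":0.0005,"wx":0,"wy":0,"wz":0,"grip":1}
    - {"tx":-0.032,"ty":0,"tz":0.0005,"wx":0,"wy":0,"wz":0,"grip":1}

```text
t: 6.62
tcp_pos: [0.6123, -0.073, 0.2033]
tool_rot: [0.256, 0.033, 0.966, -0.008]
ft_force: [-13.5, -0.1, -4.6]
grip_width: 0.0348
```

```bash
python3 look.py 4
```

```text
{'t': 6.725, 'joint_positions': [-0.3672, 0.3283, 1.6841, 0.2477, 0.6453, -2.0304], 'dq': [-0.0022, 0.001, -0.0006, -0.0009, 0.0022, 0.0006], 'tau': [1.078, -42.466, -31.8614, 1.3896, -4.1666, -0.0538], 'tcp_pos': [0.6123, -0.073, 0.2033], 'tool_rot': [0.2562, 0.0334, 0.966, -0.0078], 'ft_force': [-15.2568, 0.455, -4.6204], 'torque': [0.0338, 2.5823, -0.1714], 'grip_width': 0.0347}
```

View pics/side4.png

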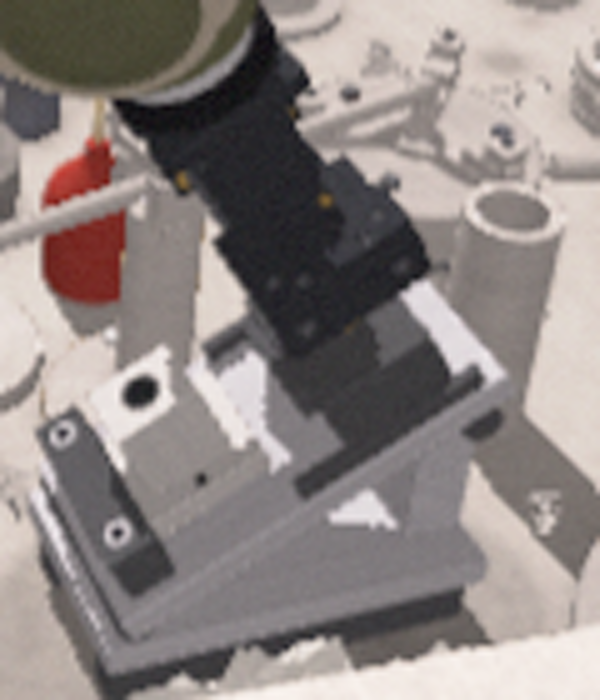

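arm_command:
  rows:
    - {"tx":0.001,"ty":0,"tz":0,"wx":0,"wy":0,"wz":0,"grip":1}
    - {"tx":0.001,"ty":0,"tz":0,"wx":0,"wy":0,"wz":0,"grip":1}
    - {"tx":0.001,"ty":0,"tz":0,"wx":0,"wy":0,"wz":0,"grip":0.1}
    - {"tx":0.001,"ty":0,"tz":0,"wx":0,"wy":0,"wz":0,"grip":0.1}
    - {"tx":0.001,"ty":0,"tz":0,"wx":0,"wy":0,"wz":0,"grip":0.1}
    - {"tx":0.001,"ty":0,"tz":0,"wx":0,"wy":0,"wz":0,"grip":0.1}
    - {"tx":0.001,"ty":0,"tz":-0.01,"wx":0,"wy":0,"wz":0,"grip":0.1}
    - {"tx":0.001,"ty":0,"tz":-0.04,"wx":0,"wy":0,"wz":0,"grip":0.1}
    - {"tx":0.001,"ty":0,"tz":-0.08,"wx":0,"wy":0,"wz":0,"grip":0.1}
    - {"tx":0.001,"ty":0,"tz":-0.1,"wx":0,"wy":0,"wz":0,"grip":0.1}
    - {"tx":0.001,"ty":0,"tz":-0.1,"wx":0,"wy":0,"wz":0,"grip":0.1}

```text
t: 8.1
tcp_pos: [0.5631, -0.0701, 0.2928]
tool_rot: [0.261, 0.034, 0.965, -0.009]
ft_force: [-0.2, 0.5, -0.3]
grip_width: 0.0792
```

```bash
python3 look.py 5
```

```text
{'t': 8.2, 'joint_positions': [-0.4014, 0.1317, 1.6947, 0.2244, 0.8284, -2.0133], 'dq': [-0.0003, 0.0193, 0.0049, -0.0022, -0.0001, 0.0002], 'tau': [0.0201, -34.0918, -26.8341, 0.386, -1.1279, -0.0058], 'tcp_pos': [0.5631, -0.07, 0.2904], 'tool_rot': [0.2587, 0.0338, 0.9653, -0.0084], 'ft_force': [-0.0452, 0.053, -1.6486], 'torque': [0.0395, 0.2549, 0.0233], 'grip_width': 0.0792}
```

View pics/side5.png

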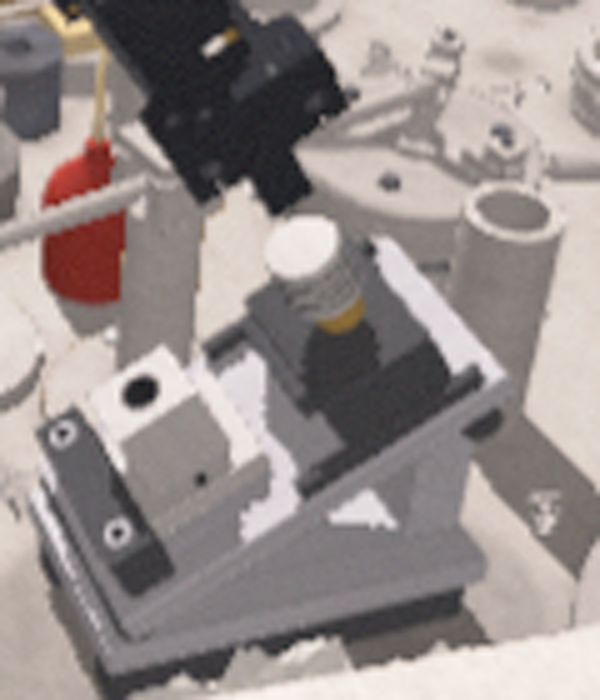

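View pics/top5.png

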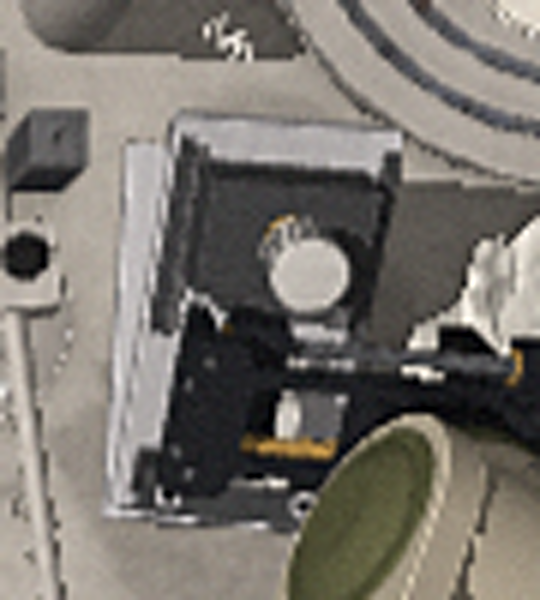

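Run:
```python
from h import *
t=load("top0.npz");s=load("side5.npz")
crop(t,374,185,412,222,14,"pics/bt.png"); crop(s,325,262,385,322,10,"pics/bs.png")
```

```text
(no output)
```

View pics/bt.png

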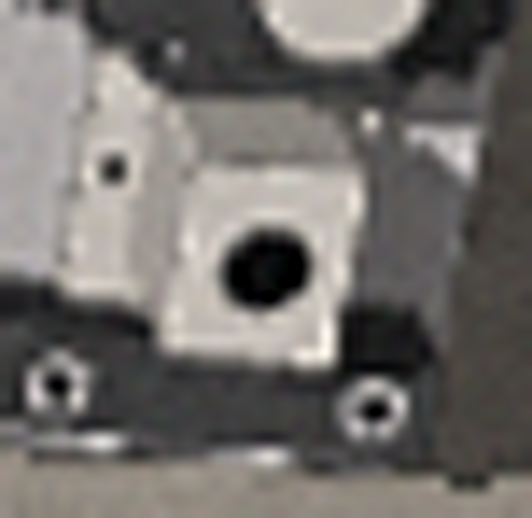

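View pics/bs.png

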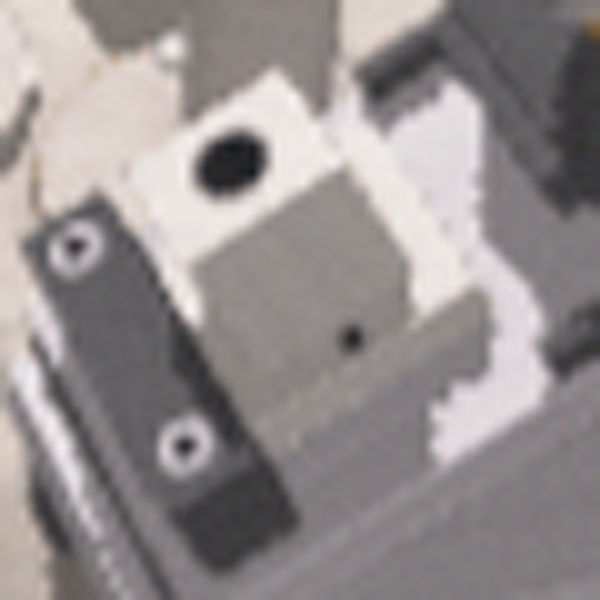

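```bash
cat > blk.py <<'E'
from h import *
from scipy.optimize import least_squares
t=load("top0.npz");s=load("side5.npz")
ft=lambda p:(374+(p[0]+.5)/14-.5,185+(p[1]+.5)/14-.5); fs=lambda p:(325+(p[0]+.5)/10-.5,262+(p[1]+.5)/10-.5)
q={'A':(-22,18,60),'B':(22,18,60),'C':(22,-18,60),'D':(-22,-18,60),'F':(32,-30,14),'H':(0,0,60)}
obs=[(t,ft((190,165)),'B'),(t,ft((362,175)),'C'),(t,ft((335,362)),'D'),(t,ft((160,347)),'A'),(t,ft((266,270)),'H'),
(s,fs((130,172)),'A'),(s,fs((275,70)),'B'),(s,fs((347,162)),'C'),(s,fs((193,265)),'D'),(s,fs((480,293)),'F'),(s,fs((231,164)),'H')]
res=lambda p:np.concatenate([proj(c,p[:3]+axes(p[3])@(np.array(q[k])/1000))[0]-o for c,o,k in obs])
r=least_squares(res,[.56,-.07,.097,-.07],loss='soft_l1',f_scale=.5);p=r.x
print(p.round(4),res(p).reshape(-1,2).round(1).tolist())
np.save("blk.npy",p)
f=np.load("fix.npy");print("in fix frame",axes(f[3]).T@(p[:3]-f[:3]), "tri hole",tri(t,ft((266,270)),s,fs((231,164))), p[:3]+axes(p[3])[:,2]*.06)
E
python3 blk.py
```

```text
[ 0.5601 -0.067   0.0964 -0.0429] [[0.1, -0.0], [0.2, -0.0], [-0.3, 0.2], [-0.0, 0.6], [-0.3, -0.3], [-0.4, -0.2], [0.5, -0.5], [0.0, 0.2], [-0.5, 0.8], [0.2, -1.2], [0.4, 0.3]]
in fix frame [-0.03396978  0.00202338 -0.00016531] tri hole (array([ 0.52891682, -0.06605184,  0.15014441]), np.float64(0.00014681617958407653)) [ 0.53007927 -0.0656769   0.14836305]
```

```bash
cat > plan.py <<'E'
from h import *
from workcell import get_obs
o=get_obs(); f=np.load("fix.npy"); a=axes(-0.066)
R1=np.c_[a[:,1],a[:,0],-a[:,2]]
for w in (.15,.043):
    P=f[:3]+a@[-.033,.0005,w]; print(P.round(4),[x.round(4) for x in goal(o["tcp_pos"],o["tool_rot"],P,R1)])
print(o["tcp_pos"],o["tool_rot"],o["t"])
E
python3 plan.py
```

```text
[ 0.4859 -0.0637  0.2269] [array([0.0989, 0.0008, 0.0162]), array([-5.0000e-04,  6.0000e-04,  1.5671e+00])]
[ 0.5392 -0.0672  0.1343] [array([0.0989, 0.0009, 0.1232]), array([-5.0000e-04,  6.0000e-04,  1.5671e+00])]
[ 0.56312246 -0.06996456  0.29043012] [ 0.25873207  0.03376378  0.96532241 -0.00838875] 8.2
```

arm_command:
  rows:
    - {"tx":0.05,"ty":0.0,"tz":-0.01,"wx":0,"wy":0,"wz":0.17,"grip":0.32}
    - {"tx":0.099,"ty":0.001,"tz":-0.01,"wx":0,"wy":0,"wz":0.35,"grip":0.32}
    - {"tx":0.099,"ty":0.001,"tz":-0.01,"wx":0,"wy":0,"wz":0.53,"grip":0.32}
    - {"tx":0.099,"ty":0.001,"tz":-0.01,"wx":0,"wy":0,"wz":0.71,"grip":0.32}
    - {"tx":0.099,"ty":0.001,"tz":-0.01,"wx":0,"wy":0,"wz":0.89,"grip":0.32}
    - {"tx":0.099,"ty":0.001,"tz":-0.01,"wx":0,"wy":0,"wz":1.07,"grip":0.32}
    - {"tx":0.099,"ty":0.001,"tz":0,"wx":0,"wy":0,"wz":1.25,"grip":0.32}
    - {"tx":0.099,"ty":0.001,"tz":0.016,"wx":0,"wy":0,"wz":1.43,"grip":0.32}
    - {"tx":0.099,"ty":0.001,"tz":0.016,"wx":0,"wy":0,"wz":1.567,"grip":0.32}
    - {"tx":0.099,"ty":0.001,"tz":0.016,"wx":0,"wy":0,"wz":1.567,"grip":0.32}
    - {"tx":0.099,"ty":0.001,"tz":0.016,"wx":0,"wy":0,"wz":1.567,"grip":0.32}

```text
t: 9.57
tcp_pos: [0.4857, -0.0635, 0.2271]
tool_rot: [0.189, 0.704, 0.661, 0.176]
ft_force: [-1.0, 0.7, -0.3]
grip_width: 0.0601
```

```bash
python3 look.py 6; python3 plan.py
```

```text
{'t': 9.675, 'joint_positions': [-0.4699, 0.0197, 1.9924, 0.3226, 0.6664, -0.6132], 'dq': [-0.0009, -0.0015, 0.0006, -0.0002, -0.0006, 0.0076], 'tau': [0.003, -24.9734, -24.1233, 0.5247, -1.0311, 0.0139], 'tcp_pos': [0.4857, -0.0635, 0.2274], 'tool_rot': [0.1895, 0.7046, 0.6606, 0.1766], 'ft_force': [-0.5518, 0.6162, 0.7891], 'torque': [-0.1041, 0.2573, -0.0619], 'grip_width': 0.06}
[ 0.4859 -0.0637  0.2269] [array([-0.0002, -0.0001,  0.0005]), array([0.0003, 0.0007, 0.0018])]
[ 0.5392 -0.0672  0.1343] [array([-1.000e-04, -1.000e-04,  1.075e-01]), array([0.0003, 0.0007, 0.0018])]
[ 0.48570505 -0.06351828  0.22736899] [0.1894699  0.7046153  0.66063885 0.17656371] 9.675
```

View pics/side6.png

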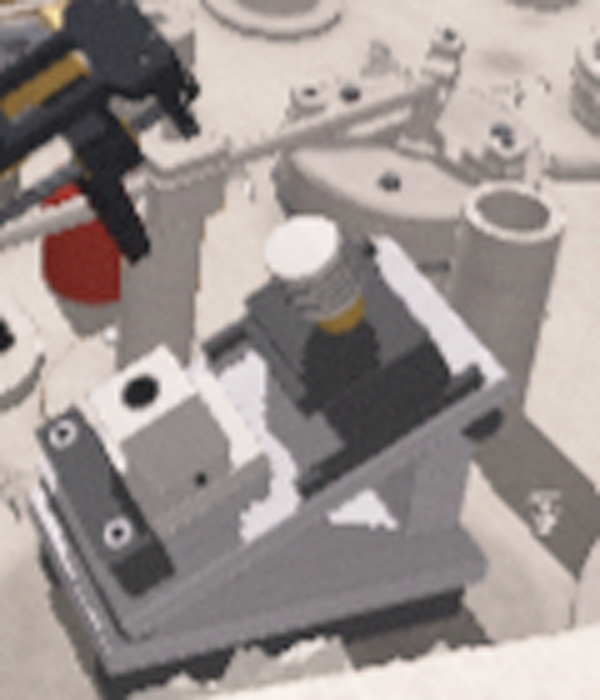

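View pics/top6.png

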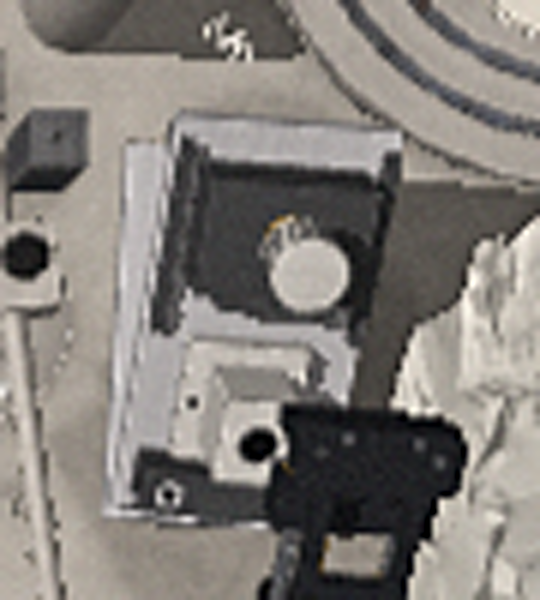

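arm_command:
  rows:
    - {"tx":0,"ty":0,"tz":0.03,"wx":0,"wy":0,"wz":0,"grip":0.32}
    - {"tx":0,"ty":0,"tz":0.05,"wx":0,"wy":0,"wz":0,"grip":0.32}
    - {"tx":0,"ty":0,"tz":0.065,"wx":0,"wy":0,"wz":0,"grip":0.32}
    - {"tx":0,"ty":0,"tz":0.078,"wx":0,"wy":0,"wz":0,"grip":0.32}
    - {"tx":0,"ty":0,"tz":0.086,"wx":0,"wy":0,"wz":0,"grip":0.32}
    - {"tx":0,"ty":0,"tz":0.09,"wx":0,"wy":0,"wz":0,"grip":0.32}
    - {"tx":0,"ty":0,"tz":0.09,"wx":0,"wy":0,"wz":0,"grip":0.32}

```text
t: 10.55
tcp_pos: [0.5307, -0.0666, 0.1496]
tool_rot: [0.189, 0.705, 0.66, 0.177]
ft_force: [-0.3, 0.3, 0.7]
grip_width: 0.06
```

```bash
python3 look.py 7; python3 plan.py
```

```text
{'t': 10.65, 'joint_positions': [-0.4254, 0.2396, 1.9762, 0.4045, 0.4617, -0.6806], 'dq': [-0.002, -0.0025, 0.0014, -0.0005, 0.0001, -0.0001], 'tau': [0.0025, -32.1893, -20.881, 0.4245, -0.9753, 0.0354], 'tcp_pos': [0.5307, -0.0666, 0.1499], 'tool_rot': [0.1896, 0.7051, 0.66, 0.1769], 'ft_force': [-0.305, 0.6832, -0.0503], 'torque': [-0.0235, 0.3096, 0.0555], 'grip_width': 0.0597}
[ 0.4859 -0.0637  0.2269] [array([-0.0001, -0.0003, -0.0892]), array([0.001 , 0.0009, 0.0003])]
[ 0.5392 -0.0672  0.1343] [array([-0.    , -0.0004,  0.0178]), array([0.001 , 0.0009, 0.0003])]
[ 0.53071708 -0.06659472  0.14990319] [0.18963832 0.70505294 0.66004426 0.17685932] 10.65
```

View pics/side7.png

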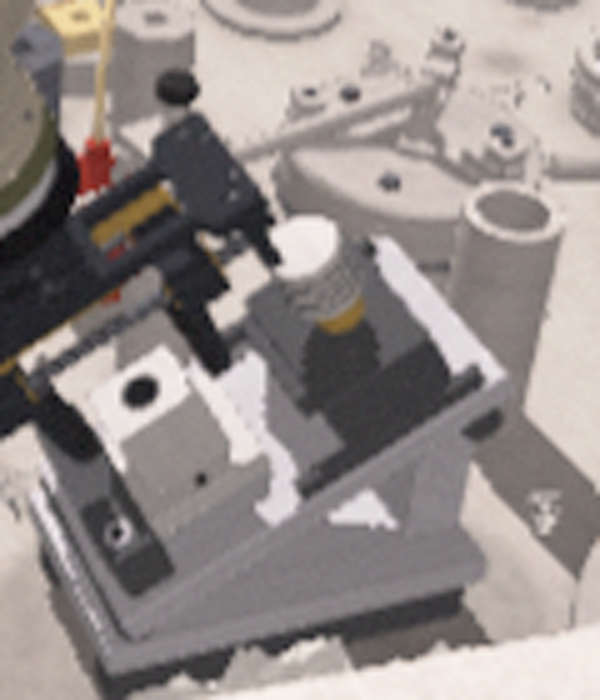

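View pics/top7.png

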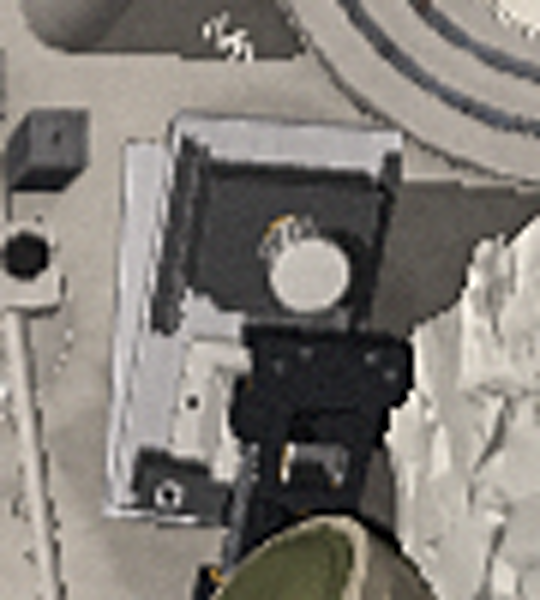

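Run:
```python
from h import *
s=load("side7.npz");f=np.load("fix.npy");a=axes(-.066)
for q in [(60,0,117),(60,-37,117),(60,37,117),(60,-37,97),(46,-18,86),(64,0,86),(-33,0,61),(-3,0,53),(-3,-9,53)]:
    print(q,((proj(s,f[:3]+a@(np.array(q)/1000))[0]-[320,200])*5).round())
```

```text
(60, 0, 117) [266. 206.]
(60, -37, 117) [305. 256.]
(60, 37, 117) [229. 160.]
(60, -37, 97) [321. 283.]
(46, -18, 86) [283. 289.]
(64, 0, 86) [298. 243.]
(-33, 0, 61) [142. 391.]
(-3, 0, 53) [203. 365.]
(-3, -9, 53) [211. 378.]
```

arm_command:
  rows:
    - {"tx":0,"ty":0,"tz":0.006,"wx":0,"wy":0,"wz":0,"grip":0.32}
    - {"tx":0,"ty":0,"tz":0.012,"wx":0,"wy":0,"wz":0,"grip":0.32}
    - {"tx":0,"ty":0,"tz":0.016,"wx":0,"wy":0,"wz":0,"grip":0.32}
    - {"tx":0,"ty":0,"tz":0.017,"wx":0,"wy":0,"wz":0,"grip":0.32}
    - {"tx":0,"ty":0,"tz":0.017,"wx":0,"wy":0,"wz":0,"grip":0.32}

```text
t: 11.28
tcp_pos: [0.5392, -0.0671, 0.1348]
tool_rot: [0.189, 0.705, 0.66, 0.177]
ft_force: [0.4, 0.2, 0.1]
grip_width: 0.06
```

```bash
python3 look.py 8 side
```

```text
{'t': 11.325, 'joint_positions': [-0.418, 0.2831, 1.9674, 0.4268, 0.4281, -0.7003], 'dq': [-0.0002, -0.0036, -0.0006, 0.0001, -0.0003, 0.0008], 'tau': [0.0016, -33.6789, -20.2603, 0.4071, -0.9584, 0.0356], 'tcp_pos': [0.5392, -0.0671, 0.1349], 'tool_rot': [0.1894, 0.7051, 0.66, 0.1768], 'ft_force': [-0.1128, 1.0209, 0.2742], 'torque': [-0.0259, 0.2704, -0.026], 'grip_width': 0.0594}
```

View pics/side8.png

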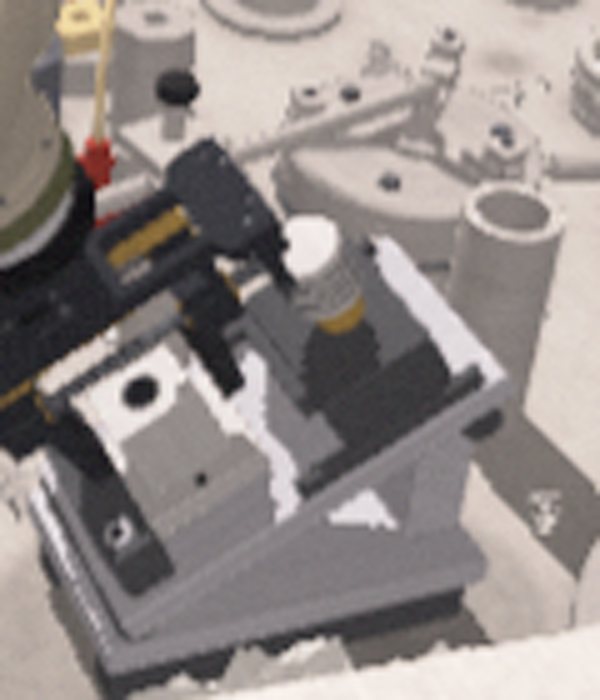

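arm_command:
  rows:
    - {"tx":0,"ty":0,"tz":0,"wx":0,"wy":0,"wz":0,"grip":0.45}
    - {"tx":0,"ty":0,"tz":0,"wx":0,"wy":0,"wz":0,"grip":0.6}
    - {"tx":0,"ty":0,"tz":0,"wx":0,"wy":0,"wz":0,"grip":0.8}
    - {"tx":0,"ty":0,"tz":0,"wx":0,"wy":0,"wz":0,"grip":1}
    - {"tx":0,"ty":0,"tz":0,"wx":0,"wy":0,"wz":0,"grip":1}
  force: 25

```text
t: 11.95
tcp_pos: [0.5391, -0.0671, 0.1349]
tool_rot: [0.189, 0.705, 0.66, 0.177]
ft_force: [-4.0, 0.6, 2.4]
grip_width: 0.0437
```

arm_command:
  rows:
    - {"tx":0,"ty":0,"tz":0,"wx":0,"wy":0,"wz":0,"grip":1}
    - {"tx":0,"ty":0,"tz":-0.004,"wx":0,"wy":0,"wz":0,"grip":1}
    - {"tx":0,"ty":0,"tz":-0.01,"wx":0,"wy":0,"wz":0,"grip":1}
    - {"tx":0,"ty":0,"tz":-0.02,"wx":0,"wy":0,"wz":0,"grip":1}
    - {"tx":0,"ty":0,"tz":-0.035,"wx":0,"wy":0,"wz":0,"grip":1}
    - {"tx":0,"ty":0,"tz":-0.05,"wx":0,"wy":0,"wz":0,"grip":1}
    - {"tx":0,"ty":0,"tz":-0.065,"wx":0,"wy":0,"wz":0,"grip":1}
    - {"tx":0,"ty":0,"tz":-0.075,"wx":0,"wy":0,"wz":0,"grip":1}
    - {"tx":0,"ty":0,"tz":-0.08,"wx":0,"wy":0,"wz":0,"grip":1}
    - {"tx":0,"ty":0,"tz":-0.08,"wx":0,"wy":0,"wz":0,"grip":1}
  force: 40

```text
t: 13.2
tcp_pos: [0.4991, -0.0645, 0.2042]
tool_rot: [0.189, 0.705, 0.66, 0.177]
ft_force: [0.2, -0.3, -4.6]
grip_width: 0.0439
```

```bash
python3 look.py 9
```

```text
{'t': 13.3, 'joint_positions': [-0.4554, 0.0846, 1.9933, 0.3416, 0.6005, -0.6268], 'dq': [0.002, 0.0038, -0.0001, 0.0012, 0.0006, -0.0005], 'tau': [-0.0104, -30.1754, -25.5797, 0.7162, -1.5439, 0.0442], 'tcp_pos': [0.4991, -0.0644, 0.2037], 'tool_rot': [0.1891, 0.7052, 0.6601, 0.1766], 'ft_force': [-0.3652, 0.1705, -5.3995], 'torque': [-0.0342, 0.7194, -0.0064], 'grip_width': 0.0436}
```

View pics/side9.png

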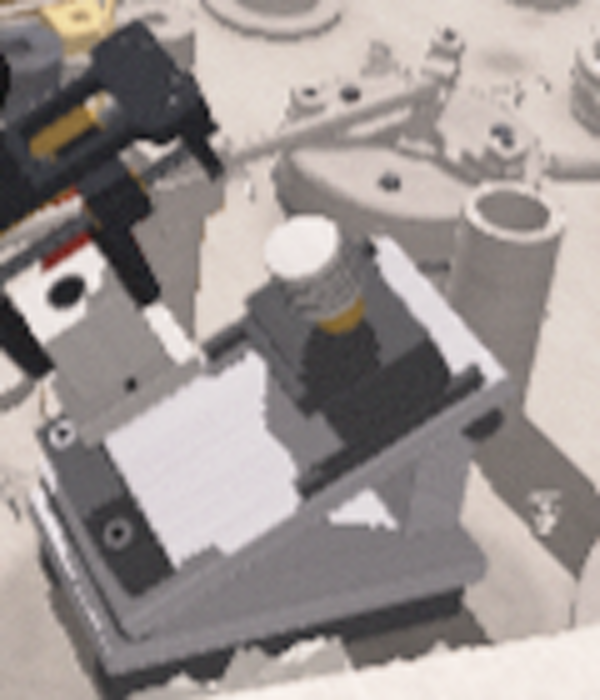

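Run:
```python
from h import *
t=load("top0.npz");s=load("side5.npz")
crop(t,285,145,330,190,10,"pics/can.png")
for P in [(339.6,228)]: print(tri(t,(305.8,172),s,P))
for z in (0,.03,.06,.09,.12,.178): print(z,proj(s,[.63,.182,z]),proj(t,[.63,.182,z]))
crop(s,300,190,360,270,8,"pics/cans.png")
```

```text
(array([0.62999727, 0.18435044, 0.10137467]), np.float64(0.006356919085680362))
0 [[337.18138584 255.37293475]] [[305.10066589 175.98765022]]
0.03 [[337.66807489 247.69272637]] [[305.62485137 174.59640881]]
0.06 [[338.16790821 239.80509439]] [[306.17147563 173.14561258]]
0.09 [[338.68142559 231.70152077]] [[306.742011   171.63135385]]
0.12 [[339.20919678 223.37301463]] [[307.33806148 170.04937543]]
0.178 [[340.27223906 206.59764996]] [[308.56942606 166.78120896]]
```

View pics/can.png

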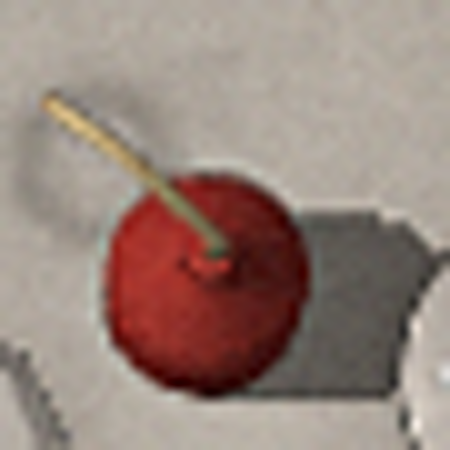

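View pics/cans.png

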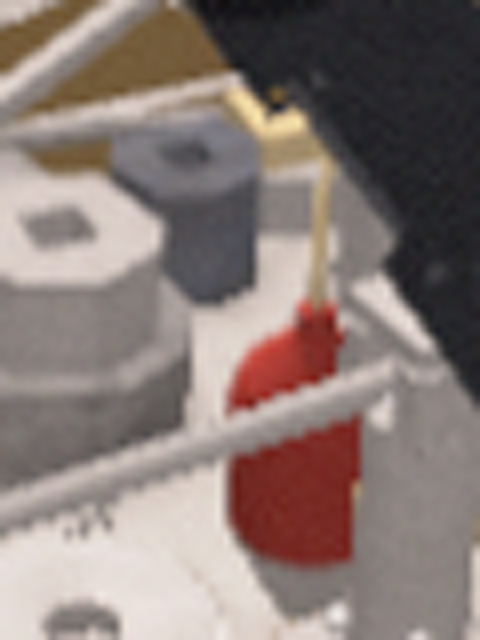

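```bash
cat > plan2.py <<'E'
from h import *
from workcell import get_obs
o=get_obs(); b=np.radians(-12); y=np.array([np.cos(b),np.sin(b),0]); z=np.array([0,0,-1.]); R2=np.c_[np.cross(y,z),y,z]
for P in ([.49,-.06,.30],[.50,.04,.30],[.522,.147,.30],[.522,.147,.08],[.522,.147,.052]):
    print(P,[v.round(4).tolist() for v in goal(o["tcp_pos"],o["tool_rot"],P,R2)])
E
python3 plan2.py
```

```text
[0.49, -0.06, 0.3] [[0.0037, 0.04, -0.0881], [0.5225, -0.037, 0.1401]]
[0.5, 0.04, 0.3] [[0.1042, 0.0429, -0.0865], [0.5225, -0.037, 0.1401]]
[0.522, 0.147, 0.3] [[0.2124, 0.0558, -0.0791], [0.5225, -0.037, 0.1401]]
[0.522, 0.147, 0.08] [[0.2125, -0.0541, 0.1115], [0.5225, -0.037, 0.1401]]
[0.522, 0.147, 0.052] [[0.2125, -0.0681, 0.1357], [0.5225, -0.037, 0.1401]]
```

arm_command:
  rows:
    - {"tx":0.001,"ty":0.01,"tz":-0.025,"wx":0.05,"wy":0,"wz":0.01,"grip":1}
    - {"tx":0.002,"ty":0.02,"tz":-0.05,"wx":0.15,"wy":-0.01,"wz":0.04,"grip":1}
    - {"tx":0.003,"ty":0.03,"tz":-0.07,"wx":0.27,"wy":-0.02,"wz":0.07,"grip":1}
    - {"tx":0.0037,"ty":0.04,"tz":-0.088,"wx":0.4,"wy":-0.03,"wz":0.11,"grip":1}
    - {"tx":0.015,"ty":0.04,"tz":-0.088,"wx":0.5,"wy":-0.037,"wz":0.135,"grip":1}
    - {"tx":0.04,"ty":0.041,"tz":-0.088,"wx":0.5225,"wy":-0.037,"wz":0.14,"grip":1}
    - {"tx":0.07,"ty":0.042,"tz":-0.087,"wx":0.5225,"wy":-0.037,"wz":0.14,"grip":1}
    - {"tx":0.104,"ty":0.043,"tz":-0.0865,"wx":0.5225,"wy":-0.037,"wz":0.14,"grip":1}
    - {"tx":0.14,"ty":0.047,"tz":-0.084,"wx":0.5225,"wy":-0.037,"wz":0.14,"grip":1}
    - {"tx":0.175,"ty":0.051,"tz":-0.082,"wx":0.5225,"wy":-0.037,"wz":0.14,"grip":1}
    - {"tx":0.2,"ty":0.0545,"tz":-0.08,"wx":0.5225,"wy":-0.037,"wz":0.14,"grip":1}
    - {"tx":0.2125,"ty":0.0558,"tz":-0.079,"wx":0.5225,"wy":-0.037,"wz":0.14,"grip":1}
    - {"tx":0.2125,"ty":0.0558,"tz":-0.079,"wx":0.5225,"wy":-0.037,"wz":0.14,"grip":1}
    - {"tx":0.2125,"ty":0.0558,"tz":-0.079,"wx":0.5225,"wy":-0.037,"wz":0.14,"grip":1}

```text
t: 15.05
tcp_pos: [0.5221, 0.1463, 0.3001]
tool_rot: [0.0, 0.777, 0.629, 0.0]
ft_force: [0.4, -0.3, -4.3]
grip_width: 0.0437
```

```bash
python3 look.py 10; python3 plan2.py
python3 - <<'E'
from h import *
for n in("top","side"):
    s=load(n+"10.npz"); crop(s,*((260,120,380,260) if n=="side" else (270,130,370,260)),5,f"pics/c_{n}10.png")
E
```

```text
{'t': 15.15, 'joint_positions': [0.0573, 0.319, 1.3502, -0.0005, 1.4716, 0.2677], 'dq': [0.0013, 0.0003, -0.0025, 0.0011, -0.0012, 0.0011], 'tau': [0.1655, -44.0789, -28.2347, 0.0879, -0.0132, -0.0056], 'tcp_pos': [0.5221, 0.1463, 0.3003], 'tool_rot': [0.0004, 0.7774, 0.629, 0.0002], 'ft_force': [0.3606, 0.082, -4.6157], 'torque': [-0.1219, 0.1272, -0.0429], 'grip_width': 0.0437}
[0.49, -0.06, 0.3] [[-0.2085, 0.0117, 0.0004], [0.0009, 0.0003, -0.001]]
[0.5, 0.04, 0.3] [[-0.1086, 0.0006, 0.0004], [0.0009, 0.0003, -0.001]]
[0.522, 0.147, 0.3] [[0.0007, -0.0002, 0.0003], [0.0009, 0.0003, -0.001]]
[0.522, 0.147, 0.08] [[0.0007, -0.0004, 0.2203], [0.0009, 0.0003, -0.001]]
[0.522, 0.147, 0.052] [[0.0007, -0.0004, 0.2483], [0.0009, 0.0003, -0.001]]
```

View pics/c_side10.png

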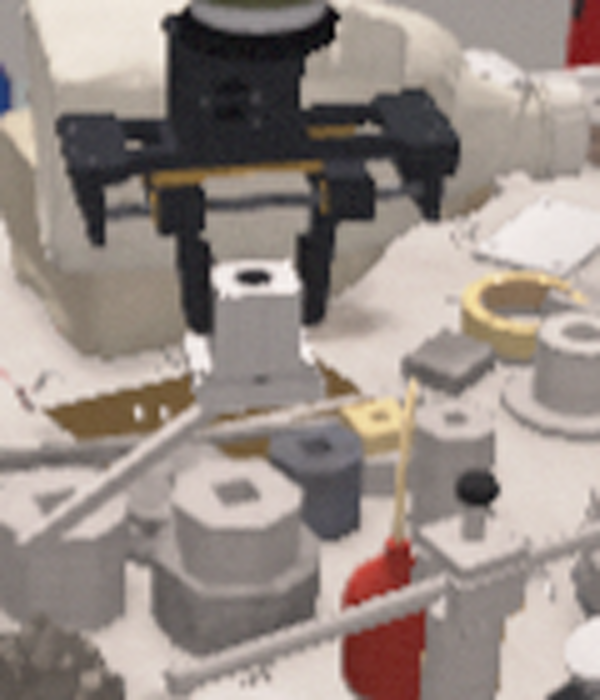

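View pics/c_top10.png

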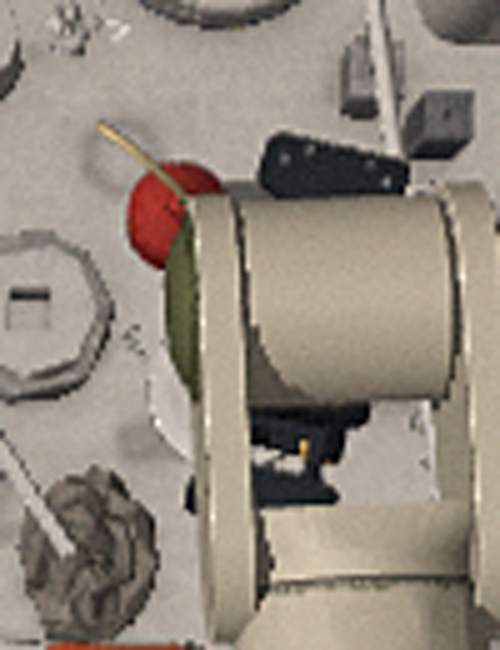

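Run:
```python
from h import *
t=load("top10.npz");s=load("side10.npz")
for z in (.45,.5,.55): print(z,[atz(t,270+u/5,130+v/5,z).round(3).tolist() for u,v in [(480,190),(445,190),(440,395),(170,300),(195,200)]])
cv2.imwrite("pics/fs10.png",s["frame"])
b=np.radians(-12); y=np.array([np.cos(b),np.sin(b),0]);T=np.array([.5221,.1463,.3003])
for u,dz in [(-.093,.056),(.093,.056),(-.093,.03),(.093,.03),(.0,-.043),(0,.17)]:
    print(u,dz,((proj(s,T+y*u+[0,0,dz])[0]-[260,120])*5).round())
```

```text
0.45 [[0.582, 0.069, 0.45], [0.582, 0.085, 0.45], [0.489, 0.087, 0.45], [0.53, 0.209, 0.45], [0.576, 0.198, 0.45]]
0.5 [[0.574, 0.079, 0.5], [0.573, 0.094, 0.5], [0.485, 0.096, 0.5], [0.524, 0.211, 0.5], [0.568, 0.201, 0.5]]
0.55 [[0.565, 0.088, 0.55], [0.565, 0.103, 0.55], [0.481, 0.105, 0.55], [0.518, 0.214, 0.55], [0.559, 0.204, 0.55]]
-0.093 0.056 [ 67. 218.]
0.093 0.056 [439. 190.]
-0.093 0.03 [ 69. 265.]
0.093 0.03 [436. 237.]
0.0 -0.043 [252. 377.]
0 0.17 [258. -21.]
```

View pics/fs10.png

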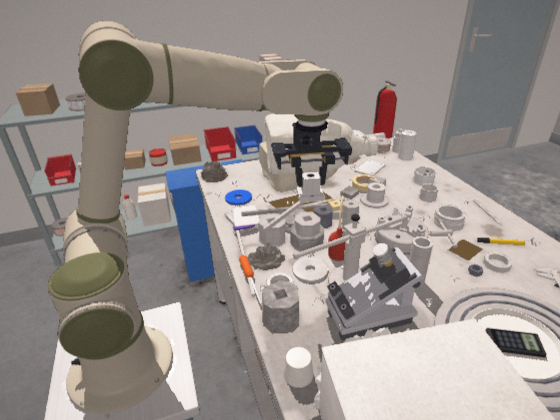

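arm_command:
  rows:
    - {"tx":0,"ty":0,"tz":0.03,"wx":0,"wy":0,"wz":0,"grip":1}
    - {"tx":0,"ty":0,"tz":0.07,"wx":0,"wy":0,"wz":0,"grip":1}
    - {"tx":0,"ty":0,"tz":0.11,"wx":0,"wy":0,"wz":0,"grip":1}
    - {"tx":0,"ty":0,"tz":0.145,"wx":0,"wy":0,"wz":0,"grip":1}
    - {"tx":0,"ty":0,"tz":0.175,"wx":0,"wy":0,"wz":0,"grip":1}
    - {"tx":0,"ty":0,"tz":0.2,"wx":0,"wy":0,"wz":0,"grip":1}
    - {"tx":0,"ty":0,"tz":0.218,"wx":0,"wy":0,"wz":0,"grip":1}
    - {"tx":0,"ty":0,"tz":0.23,"wx":0,"wy":0,"wz":0,"grip":1}
    - {"tx":0,"ty":0,"tz":0.236,"wx":0,"wy":0,"wz":0,"grip":1}
    - {"tx":0,"ty":0,"tz":0.236,"wx":0,"wy":0,"wz":0,"grip":1}

```text
t: 16.4
tcp_pos: [0.5223, 0.1469, 0.0644]
tool_rot: [0.0, 0.777, 0.629, 0.0]
ft_force: [-0.4, 1.0, -4.7]
grip_width: 0.0435
```

```bash
python3 look.py 11
python3 - <<'E'
from h import *
for n in("top","side"):
    s=load(n+"11.npz"); crop(s,*((260,190,380,310) if n=="side" else (270,130,370,260)),5,f"pics/c_{n}11.png")
E
```

```text
{'t': 16.5, 'joint_positions': [0.0585, 0.5616, 1.6471, -0.0004, 0.9311, 0.2682], 'dq': [-0.0003, -0.0026, 0.0013, 0.0005, -0.0003, 0.0002], 'tau': [-0.0524, -48.0149, -21.1632, 0.0651, -0.0073, -0.0008], 'tcp_pos': [0.5226, 0.147, 0.0649], 'tool_rot': [0.0007, 0.7771, 0.6293, 0.0007], 'ft_force': [0.1169, 0.1133, -5.5099], 'torque': [-0.125, 0.0783, -0.0147], 'grip_width': 0.0437}
```

View pics/c_side11.png

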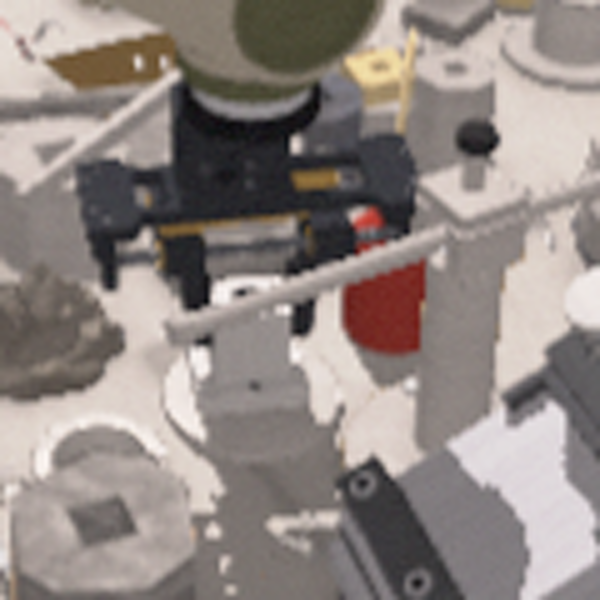

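View pics/c_top11.png

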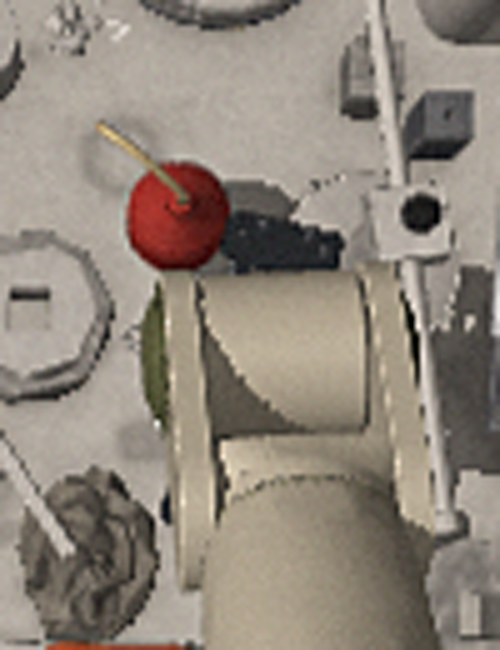

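arm_command:
  rows:
    - {"tx":0,"ty":0,"tz":0.003,"wx":0,"wy":0,"wz":0,"grip":1}
    - {"tx":0,"ty":0,"tz":0.006,"wx":0,"wy":0,"wz":0,"grip":1}
    - {"tx":0,"ty":0,"tz":0.008,"wx":0,"wy":0,"wz":0,"grip":1}
    - {"tx":0,"ty":0,"tz":0.009,"wx":0,"wy":0,"wz":0,"grip":1}
    - {"tx":0,"ty":0,"tz":0.01,"wx":0,"wy":0,"wz":0,"grip":1}
    - {"tx":0,"ty":0,"tz":0.01,"wx":0,"wy":0,"wz":0,"grip":1}

```text
t: 17.25
tcp_pos: [0.5222, 0.147, 0.0542]
tool_rot: [0.0, 0.777, 0.629, 0.0]
ft_force: [-0.2, 0.0, -5.2]
grip_width: 0.0436
```

arm_command:
  rows:
    - {"tx":0,"ty":0,"tz":0.0005,"wx":0,"wy":0,"wz":0,"grip":1}
    - {"tx":0,"ty":0,"tz":0.001,"wx":0,"wy":0,"wz":0,"grip":1}
    - {"tx":0,"ty":0,"tz":0.0015,"wx":0,"wy":0,"wz":0,"grip":1}
    - {"tx":0,"ty":0,"tz":0.002,"wx":0,"wy":0,"wz":0,"grip":1}
    - {"tx":0,"ty":0,"tz":0.002,"wx":0,"wy":0,"wz":0,"grip":1}

```text
t: 17.88
tcp_pos: [0.5222, 0.147, 0.0522]
tool_rot: [0.0, 0.777, 0.629, 0.0]
ft_force: [0.9, -0.3, -5.3]
grip_width: 0.0441
```

arm_command:
  rows:
    - {"tx":0,"ty":0,"tz":0.0005,"wx":0,"wy":0,"wz":0,"grip":1}
    - {"tx":0,"ty":0,"tz":0.001,"wx":0,"wy":0,"wz":0,"grip":1}
    - {"tx":0,"ty":0,"tz":0.0015,"wx":0,"wy":0,"wz":0,"grip":1}
    - {"tx":0,"ty":0,"tz":0.0015,"wx":0,"wy":0,"wz":0,"grip":1}

```text
t: 18.38
tcp_pos: [0.5223, 0.1471, 0.0522]
tool_rot: [0.0, 0.777, 0.629, 0.0]
ft_force: [-6.4, -1.2, 12.4]
grip_width: 0.0438
```

arm_command:
  rows:
    - {"tx":0,"ty":0,"tz":-0.0008,"wx":0,"wy":0,"wz":0,"grip":1}
    - {"tx":0,"ty":0,"tz":-0.0008,"wx":0,"wy":0,"wz":0,"grip":1}
    - {"tx":0,"ty":0,"tz":-0.0008,"wx":0,"wy":0,"wz":0,"grip":1}
  force: 15

```text
t: 18.75
tcp_pos: [0.5223, 0.1471, 0.0522]
tool_rot: [0.0, 0.777, 0.629, 0.0]
ft_force: [-4.4, -0.3, 8.4]
grip_width: 0.0436
```

```bash
python3 look.py 12
python3 - <<'E'
from h import *
s=load("side12.npz"); x0,y0,k=280,220,9
im=cv2.resize(s["frame"][220:300,280:365],None,fx=k,fy=k,interpolation=cv2.INTER_CUBIC)
F=np.array([.526,.146,0])
for z in (0,.009):
    P=[F+[.052*np.cos(h),.052*np.sin(h),z] for h in np.linspace(0,2*np.pi,60)]
    pp=((proj(s,P)-[x0,y0]+.5)*k-.5).astype(np.int32); cv2.polylines(im,[pp],True,(0,255,0),1)
b=np.radians(-12);c=np.array([.5222,.147,0]);X=np.array([np.cos(b),np.sin(b),0]);Y=np.array([-np.sin(b),np.cos(b),0])
for hx,hy,zs in [(.032,.03,(.009,.023)),(.022,.018,(.069,))]:
    for z in zs:
        P=[c+X*a*hx+Y*d*hy+[0,0,z] for a,d in [(1,1),(1,-1),(-1,-1),(-1,1)]]
        pp=((proj(s,P)-[x0,y0]+.5)*k-.5).astype(np.int32); cv2.polylines(im,[pp],True,(0,0,255),1)
cv2.imwrite("pics/ov12.png",im)
E
```

```text
{'t': 18.85, 'joint_positions': [0.0586, 0.5815, 1.6545, -0.0004, 0.9047, 0.2682], 'dq': [0.0028, 0.0019, 0.0003, 0.0001, -0.0001, -0.0004], 'tau': [-0.6055, -43.0478, -19.8397, 0.0554, -1.2222, -0.0064], 'tcp_pos': [0.5222, 0.1471, 0.0522], 'tool_rot': [0.0004, 0.7771, 0.6294, 0.0003], 'ft_force': [-5.4372, -0.0455, 8.0618], 'torque': [-0.1507, 0.9556, -0.0069], 'grip_width': 0.0441}
```

View pics/ov12.png

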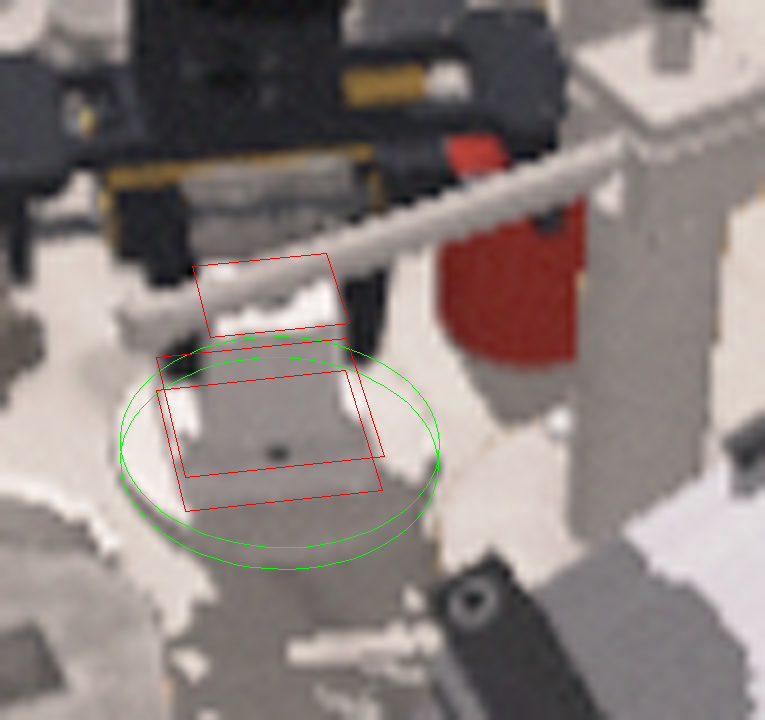

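arm_command:
  rows:
    - {"tx":0,"ty":-0.0003,"tz":-0.0007,"wx":0,"wy":0,"wz":0,"grip":1}
    - {"tx":0,"ty":-0.0003,"tz":-0.0007,"wx":0,"wy":0,"wz":0,"grip":1}
    - {"tx":0,"ty":-0.0003,"tz":-0.0007,"wx":0,"wy":0,"wz":0,"grip":0.45}
    - {"tx":0,"ty":-0.0003,"tz":-0.0007,"wx":0,"wy":0,"wz":0,"grip":0.4}
    - {"tx":0,"ty":-0.0003,"tz":-0.0007,"wx":0,"wy":0,"wz":0,"grip":0.35}
    - {"tx":0,"ty":-0.0003,"tz":-0.0007,"wx":0,"wy":0,"wz":0,"grip":0.3}
    - {"tx":0,"ty":-0.0003,"tz":-0.0007,"wx":0,"wy":0,"wz":0,"grip":0.3}

```text
t: 19.73
tcp_pos: [0.5219, 0.1471, 0.0523]
tool_rot: [0.0, 0.777, 0.629, 0.0]
ft_force: [-0.2, 0.2, -0.2]
grip_width: 0.0616
```

Released with no load left on the wrist. Retreating straight up.

arm_command:
  rows:
    - {"tx":0,"ty":0,"tz":-0.01,"wx":0,"wy":0,"wz":0,"grip":0.3}
    - {"tx":0,"ty":0,"tz":-0.03,"wx":0,"wy":0,"wz":0,"grip":0.3}
    - {"tx":0,"ty":0,"tz":-0.07,"wx":0,"wy":0,"wz":0,"grip":0.3}
    - {"tx":0,"ty":0,"tz":-0.12,"wx":0,"wy":0,"wz":0,"grip":0.3}
    - {"tx":0,"ty":0,"tz":-0.17,"wx":0,"wy":0,"wz":0,"grip":0.3}
    - {"tx":0,"ty":0,"tz":-0.22,"wx":0,"wy":0,"wz":0,"grip":0.3}
    - {"tx":-0.0,"ty":-0.05,"tz":-0.26,"wx":0,"wy":0,"wz":0,"grip":0.3}
    - {"tx":0.02,"ty":-0.1,"tz":-0.26,"wx":0,"wy":0,"wz":0,"grip":0.3}
    - {"tx":0.06,"ty":-0.14,"tz":-0.26,"wx":0,"wy":0,"wz":0,"grip":0.3}
    - {"tx":0.12,"ty":-0.16,"tz":-0.26,"wx":0,"wy":0,"wz":0,"grip":0.3}
    - {"tx":0.18,"ty":-0.16,"tz":-0.26,"wx":0,"wy":0,"wz":0,"grip":0.3}
    - {"tx":0.24,"ty":-0.16,"tz":-0.26,"wx":0,"wy":0,"wz":0,"grip":0.3}
    - {"tx":0.26,"ty":-0.16,"tz":-0.26,"wx":0,"wy":0,"wz":0,"grip":0.3}
    - {"tx":0.26,"ty":-0.16,"tz":-0.26,"wx":0,"wy":0,"wz":0,"grip":0.3}

```text
t: 21.48
tcp_pos: [0.4189, 0.4354, 0.3119]
tool_rot: [0.0, 0.777, 0.63, -0.0]
ft_force: [-0.4, -0.7, -0.1]
grip_width: 0.0616
```

```bash
python3 look.py 13
python3 - <<'E'
from h import *
for n in("top","side"):
    s=load(n+"13.npz"); t0=load(n+"0.npz"); x0,y0,x1,y1=(240,190,440,330) if n=="side" else (280,130,440,270); k=4
    crop(s,x0,y0,x1,y1,k,f"pics/f_{n}13.png")
    im=cv2.imread(f"pics/f_{n}13.png"); 
    for pts in [np.array([.526,.146,.069])]:pass
    cv2.imwrite(f"pics/f_{n}13.png",im)
E
```

```text
{'t': 21.575, 'joint_positions': [0.6092, 0.4598, 1.119, -0.0008, 1.5622, 0.8188], 'dq': [-0.01, -0.0142, 0.008, 0.0007, -0.0015, 0.002], 'tau': [0.7531, -47.197, -26.8656, 0.0921, -0.0529, 0.0102], 'tcp_pos': [0.4191, 0.434, 0.3125], 'tool_rot': [0.0004, 0.7772, 0.6292, 0.0002], 'ft_force': [-0.2063, -0.3746, -0.5319], 'torque': [-0.0868, 0.0783, 0.0634], 'grip_width': 0.0617}
```

View pics/f_side13.png

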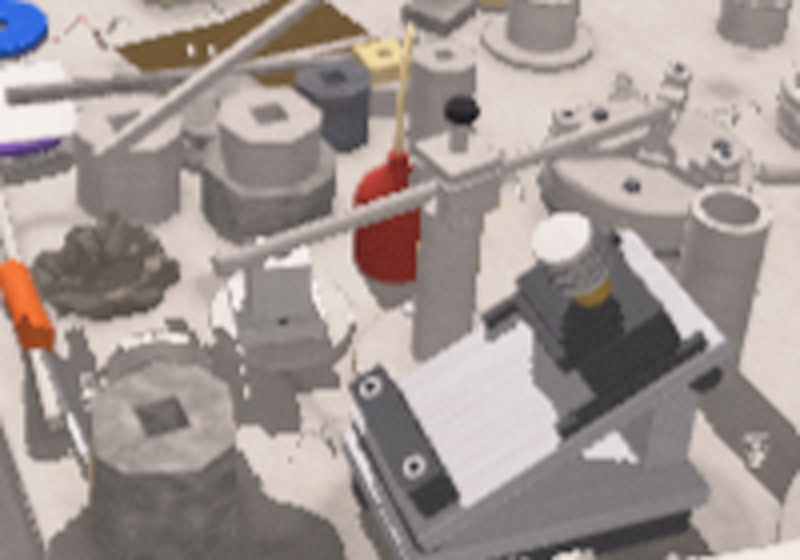

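View pics/f_top13.png

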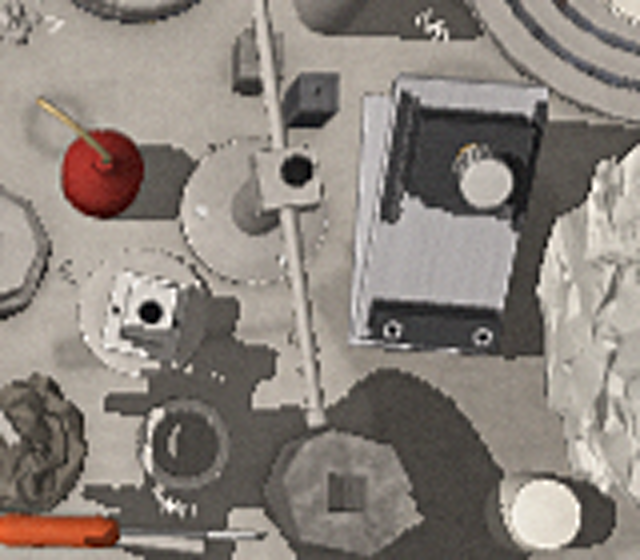

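Run:
```python
from h import *
from workcell import close_job
t=load("top13.npz")
print(atz(t,280+150/4-.4,130+313/4-.4,.069)); print(atz(t,280+144/4-.4,130+311/4-.4,.009))
p=np.load("fix.npy");a=axes(p[3]);print("cap pix top", proj(t,p[:3]+a@[.064,0,.086]), (280+487/4,130+184/4))
close_job()
```

```text
[0.52040227 0.14751672 0.069     ]
[0.52668715 0.14744737 0.009     ]
cap pix top [[400.84435822 175.64304684]] (401.75, 176.0)
the job is handed in; nothing more can be done
```

I finished the job and handed it in at about 21.6 s of the 61 s allowed. `close_job()` gives no verdict, so the result rests on the checks below.

**What I did**
- **Cap:** I gripped it across the slope and pulled it 16.3 mm along its axis, until about 12 N showed it was against its stop.
- **Jaw:** still holding the cap, I slid the jaw about 30 mm up the slope, with about 15 N at the stop. The block's pixels had not moved by then.
- **Block:** I turned the gripper 90° so its body would clear the pillar's bar. I gripped the block by its 44 mm sides, lifted it along the slope's normal, set it upright and carried it over the bar. I then lowered it until contact and let go with no force left on the wrist.

**What the last pictures and readings showed**
- **Cap and jaw:** the cap's orange band is showing, and its top is within 1 pixel of where the model puts it for cap out and jaw open.
- **Block on the flange:** the block stands on its foot. Its centre measures (0.520, 0.148) and the flange's (0.527, 0.147), so it is about 6 mm off the middle against a 20 mm limit. About 4 mm of that was deliberate, to keep the gripper clear of the pillar head and the oil can.
- **Bystanders:** the flange, ring, oil can, screwdriver and cup show no visible shift. I checked these by eye and did not measure each one.
- **Robot:** the arm is clear of everything.

**What went wrong or disagreed**
- One move call was refused as invalid input and went through once I gave every value in each row.
- The block's heading came out as -0.043 rad against -0.07 for the fixture, so I gripped at -0.066. The grip closed cleanly at 43.7 mm.
- I did not measure the block's final tilt as a number. It looked flat in the overlay before I let go and in the pictures afterwards.

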